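Clamp a tube in the bench screw clamp to its set force

ROBOT

A 6-joint arm with a two-finger parallel gripper is mounted at the origin on the work surface. World frame = base frame: x ahead of the robot, y to its left, z up, the work surface at z = 0. Lengths are in m, angles in rad, forces in N, time in s.
With the tool pointing down it reaches from about 0.25 to 0.725 m from the base axis. Payload 4 kg.
Tool frame: the origin (TCP) lies midway between the tips of the shut fingers; the grasp point (between the pads) lies 19 mm behind it; z points along the fingers, y is the line along which they close (so a half turn about z gives the same grasp; the last joint's range is limited). The gripper opens to 85 mm and grips with 20 to 120 N. Pads are 22 mm wide; open, the fingers measure 114 mm over their backs; the gripper's body (76 mm by 85 mm) begins 54 mm behind the grasp point. The pads swing forward as they close: fully open they stand 13 mm farther back than shut.
Start: joints at [-1.333, 0.241, 0.005, 1.335, 0, 1.571], TCP at [0.118, -0.486, 0.193] pointing down, gripper open.
Joint ranges: [-2.72, 2.72], [-1.05, 1.87], [-1.09, 1.28], [-1.99, 2.15], [-1.42, 1.44], [-3.14, 3.14]. Speed limits (rad/s): [2.79, 2.79, 3.14, 3.14, 3.14, 3.14].

INTERFACE

Orientations are given as a rotation vector (axis times angle).
In Python, from workcell import r gives the robot as it stands.
- The arm moves only by the shell command python3 -m pendant 'ROWS'. ROWS is text: rows parted by semicolons, each of 7 numbers parted by spaces: the gripper command: -1 is shut, 1 is fully open, values between are in proportion, then the shift along the tool's x, y, z each as a share of 0.02 m, from -1 to 1, then the turn, a rotation vector about the tool's x, y, z each as a share of 0.1 rad, from -1 to 1. In form: hand x y z rx ry rz; .... A call has 1 to 12 rows; each row shifts and turns the commanded pose from where the row before left it, along the tool's axes as they then stand; what a row does not reach is not made up. A row lasts 1/12 s, in which the tool goes at most 41.7 mm and 7.16 degrees, less where a joint would pass 70% of its speed; a pose out of reach is approached as far as the arm can. A call with a number of a shift or a turn outside -1 to 1 is refused whole. A call with a gripper value outside its range is refused whole. The fingers move at their own pace and stop on an object; the grip force is fixed at half the most. Time passes only in rows, so rows that do not move let the fingers close. It gives the time, the measured TCP pose, the force, the opening and the grip force at its end, in the units of the state.
- r.state(): the state, without advancing time (a new reading comes with each control period).
- r.capture(name): name is "scene" or "top" or "wrist"; returns a dict with "color" (480x640x3 uint8, blue, green, red), "camera_matrix" (3x3 intrinsics, pixels), "eye" and "rotation" of the camera in the world; the wrist camera has in their place "T_tool_cam" (4x4, takes a point from camera to tool coordinates, whose origin is the TCP and whose axes are the flange's). Camera axes: x right, y down, z forward; pixel columns grow to the right and rows downward; lengths in m; the calibration is good to about 2 mm. A picture is of the moment at which its call begins: read the wrist's pose just before it. There is no depth.
- r.sign_off(): hands the job in; it is judged then, once.
Trained networks look in the newest picture that a camera, given by its name, has taken for a name from the list of things; names that differ only in an ending like _2 or _b are one class to them, and where a whole thing is asked for, a point or a joint stands for the part that bears it (a point fixed in the world has none). Each returns a list of dicts, best first, with "p" (0 to 1); they miss things now and then, are a little off and sometimes report something else, mostly with a low value. They report only what shows in the picture. A call takes as long as a camera call. They do not tell look-alikes from the thing itself.
- r.recognise(camera, name): "location" ([x, y, z] in m, in world coordinates, good to about 4 mm: the middle of the surface that is visible of it).
The state is a dict: "time": time; "joint_pos": joint angles; "qvel": joint speeds; "tau": joint torques, N m; "ee_pos": TCP position; "eef_rot": TCP orientation; "contact_force": force on the tool from outside, world axes, zero at the start; "ft_torque": the same for the moment, N m; "grip_width": finger opening in m; "finger_force": force on a finger pad.
Only numpy, scipy, OpenCV 4.12 (cv2) and the standard library are available. Lean on these libraries where they do the work, as an engineer would, in place of code of your own. Each camera call takes 0.05 s, during which the arm holds its last target. There are 200 camera calls.

TASK

Lay the long square tube on the bed of the bench clamp, under the screw's foot, pushed up square against the back fence and gently home against the end stop without shifting the stop. Then wind the T-bar clockwise until the little force tab pops out of the ring above the foot, and stop there, going less than an eighth of a turn past the pop so that the thin tube is not overtightened. Leave the tube clamped and the other things on the bench where they are.

Things in the scene. Friction and masses are not known exactly. Their poses are not given: they have to be found in the camera images.
- tube_mid (a point): Centre of the loose square aluminium tube lying on the bench: 220 mm long, 25 x 25 mm section, about 120 g; x runs along the tube, z up. Both ends are alike. (A short offcut of the same tube lies about too: not that one.)
- bed (a point): Point on the steel bed of the grey bolted-down C-frame clamp, right below the screw, on the bed's surface 40 mm above the bench. x points to back fence and spine, y along the bed to the end stop, z up. Bed: x -25 to 25, y -60 to 50 mm. The throat is open to -x and -y. A tube home against fence and stop has its centre at x 0, y -65, z 12.5 mm; its other end stands out past the bed.
- fence (a point): Middle of the foot of the back fence's front face (at x 12.5, y -7.5 mm of bed, axes alike). The fence is a straight steel bar along y, 105 mm long, 14 mm high, 12 mm thick. The clamp's spine stands 45 to 80 mm behind this face.
- endstop: End stop: block 52 mm (x) by 10 mm (y) by 20 mm high, on a rod along y, held only by the pinch of its thumbscrew: a push of over 35 N makes it slip. Origin at the centre of its underside on the bed, axes as bed; its face towards the tube is at y 45 mm of bed.
- boss (a point): Centre of the top of the frame's threaded boss, 44 mm across, on the screw's axis 125 mm above the bed. The frame's overhead arm (32 mm wide in y, 91 to 117 mm above the bed, x -20 to 92 mm of bed) carries it. The T-bar turns above it.
- pad: Round steel foot of the screw, 34 mm across; origin at the centre of its lower face, z up. At the start it is 5 to 9 mm above the top of a tube lying on the bed. It does not turn and goes down 10 mm per turn of the screw. Sprung in the sleeve above it: on touching it presses with 20 N, then 12 N more per mm of screw travel.
- tbar (a point): Centre of the T-bar on top of the screw (165 to 169 mm above the bed at the start); x along the bar, z up. Bar 10 mm thick, 120 mm long, 16 mm ball ends; hub 26 mm across, 11 mm above to 15 mm below this point. Clockwise from above tightens, 10 mm per turn, the bar sinks with it. Stiff, 0.16 N m, to 0.29 under load; stays where left. Takes 0.7 to 1.5 turns; push it round or twist it.
- tab_slot (a point): Mouth of the tab's slot, on the end-stop side of the 43 mm steel set-force ring round the sleeve above the foot; y outwards, z up; goes down with the screw. The set force differs from case to case (45 to 80 N), so only the tab tells when it is reached.
- tab (a joint): Force tab, a steel tongue 18 mm wide, 6 mm thick in that slot: 0 m = in, nearly flush with the ring; 0.016 m = popped out 16 mm. It snaps out all at once when the foot's spring reaches the set force, and stays out.
- offcut: Bystander: 85 mm offcut of the same square tube, loose; origin centre of its underside.
- driver: Bystander: screwdriver lying on the bench.
- spanner: Bystander: spanner lying on the bench.
- screwjar: Bystander: clear jar 64 mm across, 85 mm high; origin centre of its underside.
- spraycan: Bystander: white can 66 mm across, 190 mm high; origin centre of its underside.
- tape: Bystander: tape measure 30 x 70 x 62 mm; origin centre of its underside.
- flatbar: Bystander: flat steel bar 180 x 30 x 6 mm; origin centre of its underside.
There are look-alikes about, which are no part of the job. There is more than one size of the part that bears tube_mid; the job needs the middle-sized.

How it is judged:
By the outcome, as a careful person would: the job done as asked, in the order asked, and still so for the second after the job is handed in, with the robot touching nothing.
It also fails if it takes over 70 s, if anything falls off the work surface, if the arm or the gripper's body presses on something with over 40 N, if the wrist force passes 120 N, or if a joint passes its speed limit or range.

## Working session

There is one attempt and no reset: what is moved stays moved. The work goes in short steps, Python scripts to look and compute and a shell command to move; the robot and the scene stay as the last step left them, time stands still between calls to the robot, and variables do not carry over. Pictures are saved under pics/ and viewed, at most 10 in all, crops included, and the job is handed in when it is done.

```bash
mkdir -p pics; ls
python3 - <<'E'
from workcell import r
import cv2,numpy as np
s=r.state();print({k:np.round(v,3).tolist() for k,v in s.items()})
for c in("scene","top"):
    d=r.capture(c);cv2.imwrite(f"pics/{c}0.png",d["color"]);print(c,np.round(d["camera_matrix"],1).tolist(),np.round(d["eye"],3),np.round(d["rotation"],3).tolist())
    for n in("tube_mid","bed","fence","endstop","boss","pad","tbar","tab_slot","offcut","spraycan","screwjar","tape","flatbar","driver","spanner"):
        print(c,n,[(np.round(x["location"],3).tolist(),round(x["p"],2)) for x in r.recognise(c,n)][:4])
E
```

```text
pics
{'time': 0.0, 'joint_pos': [-1.333, 0.241, 0.004, 1.335, 0.0, 1.571], 'qvel': [0.001, 0.0, 0.0, 0.0, -0.0, -0.001], 'tau': [-0.0, -37.232, 25.241, 0.017, -0.0, 0.0], 'ee_pos': [0.118, -0.485, 0.192], 'eef_rot': [-3.117, -0.372, 0.0], 'contact_force': [-0.431, -0.867, 0.019], 'ft_torque': [-0.023, 0.024, -0.01], 'finger_force': 0.0, 'grip_width': 0.085}
scene [[491.8, 0.0, 316.0], [0.0, 491.8, 241.5], [0.0, 0.0, 1.0]] [1.121 0.129 1.107] [-1.701, -2.09, 0.659]
scene tube_mid [([0.472, -0.458, 0.034], 0.89), ([0.251, -0.254, 0.019], 0.86), ([0.496, -0.247, 0.028], 0.67), ([0.664, -0.101, 0.026], 0.6)]
scene bed [([0.642, 0.15, 0.041], 0.65)]
scene fence [([0.643, 0.155, 0.04], 0.82)]
scene endstop [([0.63, 0.203, 0.064], 0.57)]
scene boss [([0.428, -0.046, 0.022], 0.59), ([0.642, 0.153, 0.039], 0.55), ([0.628, 0.203, 0.063], 0.55), ([0.611, 0.159, 0.209], 0.25)]
scene pad [([0.63, 0.204, 0.064], 0.43)]
scene tbar [([0.614, 0.159, 0.213], 0.7)]
scene tab_slot []
scene offcut [([0.668, -0.101, 0.027], 0.8)]
scene spraycan [([0.732, -0.317, 0.151], 0.88)]
scene screwjar [([0.463, 0.3
[... 384 characters left out ...]
[([0.242, -0.256, 0.019], 0.91), ([0.483, -0.253, 0.027], 0.69), ([0.445, -0.468, 0.032], 0.61)]
top bed [([0.614, 0.139, 0.04], 0.95)]
top fence [([0.621, 0.141, 0.039], 0.8)]
top endstop [([0.607, 0.202, 0.062], 0.67)]
top boss [([0.613, 0.14, 0.038], 0.68)]
top pad []
top tbar [([0.605, 0.155, 0.216], 0.79), ([0.611, 0.138, 0.038], 0.69)]
top tab_slot []
top offcut [([0.658, -0.105, 0.025], 0.73)]
top spraycan [([0.647, -0.289, 0.009], 0.74), ([0.708, -0.321, 0.183], 0.62)]
top screwjar []
top tape [([0.68, 0.299, 0.057], 0.61)]
top flatbar [([0.466, 0.404, 0.004], 0.94)]
top driver [([0.418, -0.05, 0.025], 0.66)]
top spanner [([0.648, -0.288, 0.007], 0.78), ([0.708, -0.32, 0.181], 0.63)]
```

View both.

View pics/scene0.png

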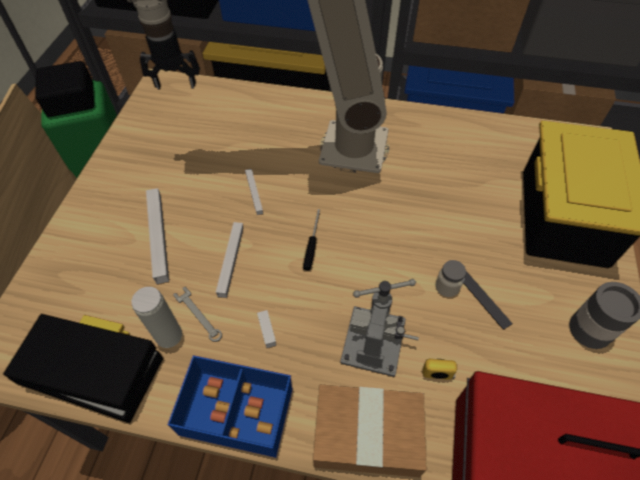

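View pics/top0.png

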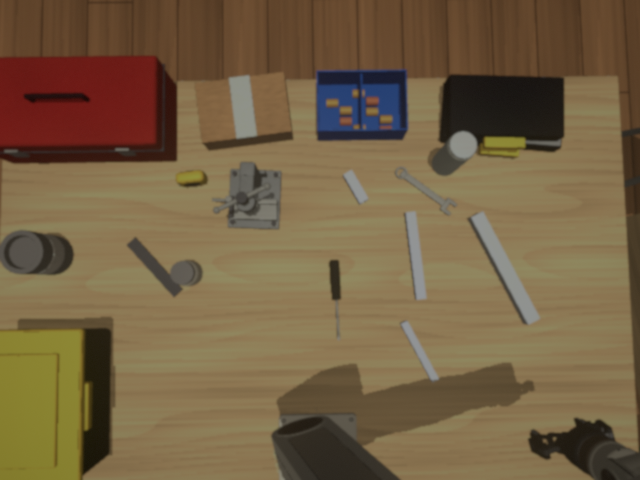

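The scene shot shows three long tubes: large (156,235), middle (230,259) and small (254,191), plus the offcut (267,328). In the top shot they are at (504,268), (415,255), (418,350) and (355,186). The middle one spans about 88 px, which is about 0.22 m, so it fits the 220 mm description. The clamp is at top (250,200), with its spine away from the robot and its end stop to the left. Next I'll measure all the tubes from both views.

```bash
cat > h.py <<'E'
from workcell import r
import cv2,numpy as np
from scipy.spatial.transform import Rotation as R
def cam(name):
    s=r.state(); d=r.capture(name); K=np.array(d["camera_matrix"])
    if name=="wrist":
        T=np.eye(4);T[:3,:3]=R.from_rotvec(s["eef_rot"]).as_matrix();T[:3,3]=s["ee_pos"]
        T=T@np.array(d["T_tool_cam"]); M,e=T[:3,:3],T[:3,3]
    else:
        M=np.array(d["rotation"]); M=M if M.shape==(3,3) else R.from_rotvec(M).as_matrix(); e=np.array(d["eye"])
    return dict(im=d["color"],K=K,M=M,e=e)
def ray(c,p):
    v=c["M"]@np.linalg.solve(c["K"],[p[0],p[1],1.]); return v/np.linalg.norm(v)
def onz(c,p,z):
    v=ray(c,p); return c["e"]+v*(z-c["e"][2])/v[2]
def proj(c,P):
    q=c["K"]@(c["M"].T@(np.asarray(P,float)-c["e"])); return q[:2]/q[2]
def tri(cs,ps):
    A=np.zeros((3,3));b=np.zeros(3);V=[]
    for c,p in zip(cs,ps):
        v=ray(c,p);Q=np.eye(3)-np.outer(v,v);A+=Q;b+=Q@c["e"];V.append(v)
    X=np.linalg.solve(A,b); return X,[round(1e3*np.linalg.norm((np.eye(3)-np.outer(v,v))@(X-c["e"])),1) for c,v in zip(cs,V)]
def rects(c,z,lo=100,sat=45,amin=150):
    hsv=cv2.cvtColor(c["im"],cv2.COLOR_BGR2HSV);m=((hsv[...,1]<sat)&(hsv[...,2]>lo)).astype(np.uint8)
    o=[]
    for k in cv2.findContours(m,cv2.RETR_EXTERNAL,cv2.CHAIN_APPROX_NONE)[0]:
        if cv2.contourArea(k)<amin: continue
        (u,v),(w,h),a=cv2.minAreaRect(k);bx=cv2.boxPoints(((u,v),(w,h),a));l=np.linalg.norm(bx-np.roll(bx,-1,0),axis=1);i=0 if l[0]<l[1] else 1
        e1=(bx[i]+bx[(i+1)%4])/2;e2=(bx[(i+2)%4]+bx[(i+3)%4])/2
        P,Q=onz(c,e1,z),onz(c,e2,z);o.append((np.round([u,v]).tolist(),np.round((P+Q)/2,3).tolist(),"L",round(np.linalg.norm(P-Q),3),"yaw",round(np.degrees(np.arctan2(*(P-Q)[1::-1])),1),"wpx",round(min(w,h),1)))
    return o
E
python3 - <<'E'
from h import *
cs=[cam("scene"),cam("top")]
for c in cs:
    for o in rects(c,.02): print(o)
    print()
# named points
for n,ps in dict(mid_a=[(237,223),(410,212)],mid_b=[(222,296),(421,299)],tbar_ballL=[(357,294),(217,211)],tbar_ballR=[(411,283),(267,186)],).items(): print(n,*tri(cs,ps))
a=cv2.resize(cs[1]["im"][190:320,380:545],None,fx=3.6,fy=3.6,interpolation=cv2.INTER_CUBIC)
b=cv2.resize(cs[0]["im"][260:385,330:430],None,fx=3.6,fy=3.6,interpolation=cv2.INTER_CUBIC)
b2=cv2.resize(cs[1]["im"][150:240,200:300],None,fx=3,fy=3,interpolation=cv2.INTER_CUBIC)
o=np.zeros((600,800,3),np.uint8)
a=cv2.resize(a,None,fx=.6,fy=.6);o[:a.shape[0],:a.shape[1]]=a;o[:b.shape[0],400:400+b.shape[1]]=b;o[300:300+b2.shape[0],:b2.shape[1]]=b2
cv2.imwrite("pics/crop1.png",o)
E
```

```text
([370.0, 427.0], [0.834, 0.174, 0.02], 'L', np.float64(0.162), 'yaw', np.float64(-173.6), 'wpx', 24.4)
([389.0, 357.0], [0.675, 0.195, 0.02], 'L', np.float64(0.076), 'yaw', np.float64(177.7), 'wpx', 16.9)
([355.0, 348.0], [0.669, 0.115, 0.02], 'L', np.float64(0.076), 'yaw', np.float64(176.2), 'wpx', 21.8)
([266.0, 327.0], [0.66, -0.103, 0.02], 'L', np.float64(0.087), 'yaw', np.float64(-151.5), 'wpx', 10.0)
([361.0, 317.0], [0.588, 0.116, 0.02], 'L', np.float64(0.045), 'yaw', np.float64(-92.3), 'wpx', 17.2)
([197.0, 312.0], [0.655, -0.282, 0.02], 'L', np.float64(0.159), 'yaw', np.float64(-127.4), 'wpx', 13.7)
([147.0, 301.0], [0.652, -0.413, 0.02], 'L', np.float64(0.073), 'yaw', np.float64(156.8), 'wpx', 26.2)
([229.0, 258.0], [0.483, -0.25, 0.02], 'L', np.float64(0.223), 'yaw', np.float64(-174.5), 'wpx', 9.7)
([156.0, 233.0], [0.443, -0.475, 0.02], 'L', np.float64(0.305), 'yaw', np.float64(-153.6), 'wpx', 13.5)
([253.0, 190.0], [0.251, -0.252, 0.02], 'L', np.float64(0.166), 'yaw', np.float64(-153.4), 'wpx', 6.1)

([419.0, 351.0], [0.246, -0.256, 0.02], 'L', np.float64(0.164), 'yaw', 
[... 366 characters left out ...]
 0.02], 'L', np.float64(0.154), 'yaw', np.float64(50.8), 'wpx', 12.8)
([355.0, 187.0], [0.659, -0.106, 0.02], 'L', np.float64(0.088), 'yaw', np.float64(28.8), 'wpx', 11.1)
([463.0, 145.0], [0.762, -0.381, 0.02], 'L', np.float64(0.07), 'yaw', np.float64(43.3), 'wpx', 26.9)
([242.0, 107.0], [0.869, 0.178, 0.02], 'L', np.float64(0.16), 'yaw', np.float64(6.7), 'wpx', 20.3)

mid_a [ 0.55462903 -0.18414571  0.27944176] [np.float64(14.4), np.float64(14.4)]
mid_b [ 0.36173348 -0.3753398  -0.47006578] [np.float64(20.7), np.float64(20.7)]
tbar_ballL [0.59555347 0.15464804 0.18558191] [np.float64(57.1), np.float64(57.1)]
tbar_ballR [0.61845112 0.14786167 0.26109759] [np.float64(55.6), np.float64(55.6)]
```

View pics/crop1.png

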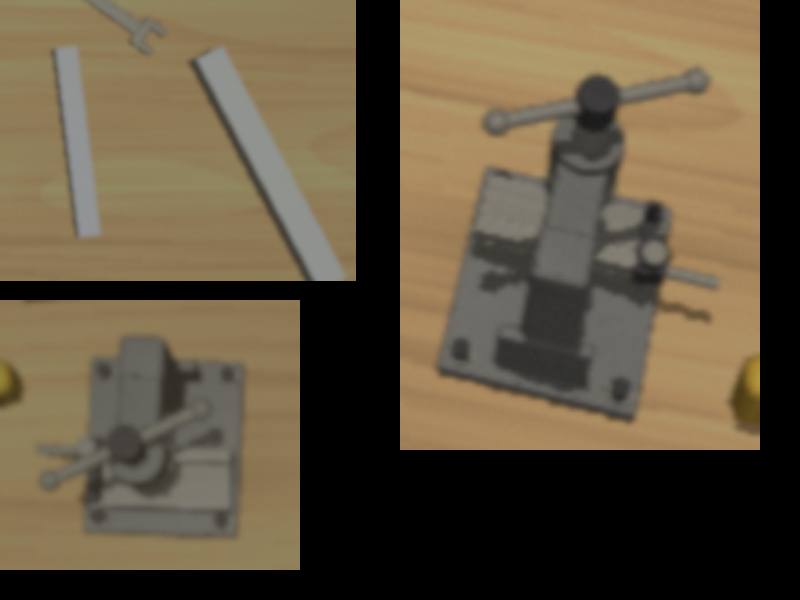

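The crop confirms the middle tube at top (415,255), about 222 mm long, next to the large tube (505,268). The T-bar's ball ends are at top (217,211) and (267,186). Both views agree on the tube: centre (0.484, -0.252), yaw 5.5°. Now I'll check the geometry so I can plan wrist views of the clamp.

Run:
```python
from h import *
cs=[cam("scene"),cam("top")]
for n,ps in dict(mid_hi=[(224,296),(410,213)],mid_lo=[(236,223),(420,298)],ball_posy=[(411,283),(217,211)],ball_negy=[(357,294),(267,186)]).items(): 
    X,e=tri(cs,ps);print(n,X.round(3),e)
s=r.state();M=R.from_rotvec(s["eef_rot"]).as_matrix();print("tool axes cols\n",M.round(3))
d=r.capture("wrist");print(np.array(d["T_tool_cam"]).round(3),np.array(d["camera_matrix"]).round(1))
```

```text
mid_hi [ 0.591 -0.24  -0.001] [np.float64(5.6), np.float64(5.6)]
mid_lo [ 0.376 -0.263  0.021] [np.float64(1.9), np.float64(1.9)]
ball_posy [0.577 0.208 0.198] [np.float64(1.0), np.float64(1.0)]
ball_negy [0.629 0.1   0.204] [np.float64(2.0), np.float64(2.0)]
tool axes cols
 [[ 0.972  0.236 -0.   ]
 [ 0.236 -0.972  0.   ]
 [-0.    -0.    -1.   ]]
[[ 0.001 -0.948 -0.32   0.083]
 [ 1.     0.001  0.     0.   ]
 [ 0.    -0.32   0.948 -0.181]
 [ 0.     0.     0.     1.   ]] [[409.5   0.  314.6]
 [  0.  409.5 231.4]
 [  0.    0.    1. ]]
```

```bash
python3 -m pendant '1 1 -0.63 0 0 0 0; 1 1 -0.63 0 0 0 0; 1 1 -0.63 0 0 0 0; 1 1 -0.63 0 0 0 0; 1 1 -0.63 0 0 0 0; 1 1 -0.63 0 0 0 0; 1 1 -0.63 0 0 0 0; 1 1 -0.63 0 0 0 0; 1 1 -0.63 0 0 0 0; 1 1 -0.63 0 0 0 0; 1 1 -0.63 0 0 0 0; 1 1 -0.63 0 0 0 0' && python3 -m pendant '1 1 -0.63 0 0 0 0; 1 1 -0.63 0 0 0 0; 1 1 -0.63 0 0 0 0; 1 1 -0.63 0 0 0 0; 1 1 -0.63 0 0 0 0; 1 1 -0.63 0 0 0 0; 1 1 -0.63 0 0 0 0; 1 1 -0.63 0 0 0 0; 1 1 -0.63 0 0 0 0; 1 1 -0.63 0 0 0 0; 1 1 -0.63 0 0 0 0; 1 1 -0.63 0 0 0 0' && python3 -m pendant '1 0 0 0.3 0 0 1; 1 0 0 0.3 0 0 1; 1 0 0 0.3 0 0 1; 1 0 0 0.3 0 0 1; 1 0 0 0.3 0 0 1; 1 0 0 0.3 0 0 1; 1 0 0 0 0 0 1; 1 0 0 0 0 0 1; 1 0 0 0 0 0 1; 1 0 0 0 0 0 1; 1 0 0 0 0 0 1; 1 0 0 0 0 0 1' && python3 -m pendant '1 0 0 0 0 0 1; 1 0 0 0 0 0 1; 1 0 0 0 0 0 1; 1 0 0 0 0 0 1; 1 0 0 0 0 0 1; 1 0 0 0 0 0 1; 1 0 0 0 0 0 0; 1 0 0 0 0 0 0; 1 0 0 0 0 0 0'
python3 - <<'E'
from h import *
s=r.state();print(np.round(s["joint_pos"],3),np.round(s["ee_pos"],4),R.from_rotvec(s["eef_rot"]).as_matrix()[:,0].round(3))
E
```

```text
time: 2.85
ee_pos: [0.3161, -0.2816, 0.1927]
eef_rot: [3.119, 0.373, 0.001]
contact_force: [-0.0, -0.1, 0.1]
grip_width: 0.0848
finger_force: 0.0
time: 3.85
ee_pos: [0.5138, -0.078, 0.1925]
eef_rot: [3.119, 0.373, 0.0]
contact_force: [-0.1, -0.9, 0.3]
grip_width: 0.0855
finger_force: 0.0
time: 4.85
ee_pos: [0.4269, -0.2614, 0.1574]
eef_rot: [-2.81, 0.965, 0.009]
contact_force: [-0.4, 0.4, -0.4]
grip_width: 0.0853
finger_force: 0.0
time: 5.6
ee_pos: [0.3132, -0.354, 0.159]
eef_rot: [-2.471, 1.414, 0.053]
contact_force: [1.2, 0.9, -0.4]
grip_width: 0.0855
finger_force: 0.0
[-1.019  0.349  0.022  1.421  0.24   3.141] [ 0.3132 -0.354   0.159 ] [ 0.517 -0.838 -0.176]
```

Joint 6 hit its range, so clockwise turns increase j6 and the tool yaw is j1 − j6 + 180°. I'll turn the other way, to yaw ≈185°, which suits both the clamp view and the tube grasp.

```bash
python3 -m pendant '1 0 0 0 0 0 -1; 1 0 0 0 0 0 -1; 1 0 0 0 0 0 -1; 1 0 0 0 0 0 -1; 1 0 0 0 0 0 -1; 1 0 0 0 0 0 -1; 1 0 0 0 0 0 -1; 1 0 0 0 0 0 -1; 1 0 0 0 0 0 -1; 1 0 0 0 0 0 -1; 1 0 0 0 0 0 -1; 1 0 0 0 0 0 -1' && python3 -m pendant '1 0 0 0 0 0 -1; 1 0 0 0 0 0 -1; 1 0 0 0 0 0 -1; 1 0 0 0 0 0 -1; 1 0 0 0 0 0 -1; 1 0 0 0 0 0 -1; 1 0 0 0 0 0 -1; 1 0 0 0 0 0 -1; 1 0 0 0 0 0 -1; 1 0 0 0 0 0 -1; 1 0 0 0 0 0 -1; 1 0 0 0 0 0 -1'
cat >> h.py <<'E'
def pose():
    s=r.state();M=R.from_rotvec(s["eef_rot"]).as_matrix();x=M[:,0]
    print("t",round(s["time"],2),"q",np.round(s["joint_pos"],2),"p",np.round(s["ee_pos"],4),"psi",round(np.degrees(np.arctan2(x[1],x[0])),2),"z",M[:,2].round(3),"F",np.round(s["contact_force"],1),"Tq",np.round(s["ft_torque"],2),"w",round(s["grip_width"],4),"ff",round(float(s["finger_force"]),1));return s,M
def goto(P):
    s,M=pose();d=M.T@(np.asarray(P)-s["ee_pos"]);print("tool shift in rows-units",(d/.02).round(2));return d
E
python3 -c "from h import *;goto([.47,.13,.15])"
```

```text
time: 6.6
ee_pos: [0.3143, -0.353, 0.1592]
eef_rot: [-2.861, -0.242, -0.197]
contact_force: [-0.3, -0.3, -0.5]
grip_width: 0.0854
finger_force: 0.0
time: 7.6
ee_pos: [0.3143, -0.353, 0.1592]
eef_rot: [-2.306, -1.881, -0.391]
contact_force: [1.1, 0.4, -0.7]
grip_width: 0.0855
finger_force: 0.0
t 7.6 q [-1.02  0.35  0.02  1.42  0.24  0.74] p [ 0.3143 -0.353   0.1592] psi 78.91 z [ 0.112  0.27  -0.956] F [ 1.1  0.4 -0.7] Tq [-0.23  0.12  0.02] w 0.0855 ff 0.0
tool shift in rows-units [24.    2.55  7.83]
```

```bash
cat >> h.py <<'E'
def align(psi=None):
    s,M=pose();p=np.arctan2(M[1,0],M[0,0]) if psi is None else np.radians(psi)
    D=np.array([[np.cos(p),np.sin(p),0],[np.sin(p),-np.cos(p),0],[0,0,-1.]])
    print("turn in 0.1rad units",(R.from_matrix(M.T@D).as_rotvec()/.1).round(2));return D
E
python3 - <<'E'
from h import *
D=align()
d=np.array([.47,.13,.16])-r.state()["ee_pos"];print("after levelling, shift units",(D.T@d/.02).round(2))
E
```

```text
t 7.6 q [-1.02  0.35  0.02  1.42  0.24  0.74] p [ 0.3143 -0.353   0.1592] psi 78.91 z [ 0.112  0.27  -0.956] F [ 1.1  0.4 -0.7] Tq [-0.23  0.12  0.02] w 0.0855 ff 0.0
turn in 0.1rad units [ 0.57 -2.91 -0.08]
after levelling, shift units [25.19  3.   -0.04]
```

```bash
python3 -m pendant '1 0 0 0 0.14 -0.73 -0.02; 1 0 0 0 0.14 -0.73 -0.02; 1 0 0 0 0.14 -0.73 -0.02; 1 0 0 0 0.15 -0.73 -0.02; 1 1 0.12 0 0 0 0; 1 1 0.12 0 0 0 0; 1 1 0.12 0 0 0 0; 1 1 0.12 0 0 0 0; 1 1 0.12 0 0 0 0; 1 1 0.12 0 0 0 0; 1 1 0.12 0 0 0 0; 1 1 0.12 0 0 0 0' && python3 -m pendant '1 1 0.12 0 0 0 0; 1 1 0.12 0 0 0 0; 1 1 0.12 0 0 0 0; 1 1 0.12 0 0 0 0; 1 1 0.12 0 0 0 0; 1 1 0.12 0 0 0 0; 1 1 0.12 0 0 0 0; 1 1 0.12 0 0 0 0; 1 1 0.12 0 0 0 0; 1 1 0.12 0 0 0 0; 1 1 0.12 0 0 0 0; 1 1 0.12 0 0 0 0' && python3 -m pendant '1 1 0.12 0 0 0 -1; 1 1 0.12 0 0 0 -1; 1 1 0.12 0 0 0 -1; 1 1 0.12 0 0 0 -1; 1 1 0.12 0 0 0 -1; 1 0 0 0 0 0 -1; 1 0 0 0 0 0 -1; 1 0 0 0 0 0 -1; 1 0 0 0 0 0 -1; 1 0 0 0 0 0 -1; 1 0 0 0 0 0 -1; 1 0 0 0 0 0 -1' && python3 -m pendant '1 0 0 0 0 0 -1; 1 0 0 0 0 0 -1; 1 0 0 0 0 0 -1; 1 0 0 0 0 0 -1; 1 0 0 0 0 0 -1; 1 0 0 0 0 0 -1; 1 0 0 0 0 0 -0.5; 1 0 0 0 0 0 0'
python3 -c "
from h import *;align(185.5);goto([.47,.13,.15])
c=cam('wrist');cv2.imwrite('pics/w1.png',c['im'])
for n in ('bed','fence','endstop','boss','pad','tbar','tab_slot','tab'): print(n,[(np.round(x['location'],3).tolist(),round(x['p'],2),proj(c,x['location']).round().tolist()) for x in r.recognise('wrist',n)][:2])"
```

```text
time: 8.6
ee_pos: [0.3649, -0.1989, 0.1592]
eef_rot: [-2.431, -1.99, 0.001]
contact_force: [0.4, -0.1, -0.2]
grip_width: 0.0851
finger_force: 0.0
time: 9.6
ee_pos: [0.4405, 0.0308, 0.159]
eef_rot: [-2.43, -1.99, 0.001]
contact_force: [1.1, 0.2, 0.0]
grip_width: 0.0856
finger_force: 0.0
time: 10.6
ee_pos: [0.452, 0.1289, 0.1589]
eef_rot: [-0.875, -3.016, 0.0]
contact_force: [0.6, -0.2, -0.0]
grip_width: 0.0851
finger_force: 0.0
time: 11.27
ee_pos: [0.452, 0.1287, 0.1589]
eef_rot: [0.127, -3.138, -0.0]
contact_force: [-0.9, -0.5, -0.2]
grip_width: 0.0852
finger_force: 0.0
t 11.27 q [ 0.28  0.2  -0.14  1.24  0.    0.2 ] p [0.452  0.1287 0.1589] psi -175.37 z [-0.001  0.    -1.   ] F [-0.9 -0.5 -0.2] Tq [-0.02 -0.02 -0.01] w 0.0852 ff 0.0
turn in 0.1rad units [ 0.   -0.01 -0.15]
t 11.27 q [ 0.28  0.2  -0.14  1.24  0.    0.2 ] p [0.452  0.1287 0.1589] psi -175.37 z [-0.001  0.    -1.   ] F [-0.9 -0.5 -0.2] Tq [-0.02 -0.02 -0.01] w 0.0852 ff 0.0
tool shift in rows-units [-0.9  -0.01  0.44]
bed [([0.589, 0.142, 0.037], 0.67, [317.0, 359.0]), ([0.445, 0.301, 0.081], 0.64, [572.0, 233.0])]
fence [([0.594, 0.146, 0.041], 0.97, [321.0, 367.0])]
endstop [([0.613, 0.205, 0.058], 0.89, [389.0, 403.0]), ([0.42, 0.369, 0.009], 0.61, [610.0, 182.0])]
boss [([0.595, 0.15, 0.045], 0.86, [325.0, 371.0])]
pad [([0.591, 0.155, 0.08], 0.65, [334.0, 395.0])]
tbar []
tab_slot [([0.588, 0.149, 0.11], 0.59, [328.0, 421.0])]
tab [([0.595, 0.176, 0.11], 0.41, [364.0, 432.0])]
```

View pics/w1.png

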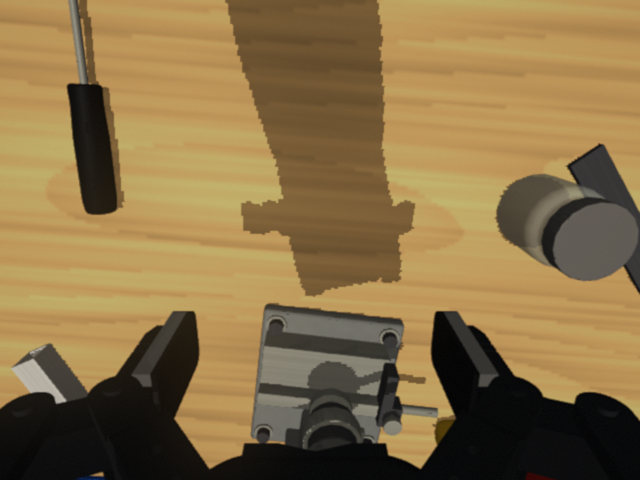

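The wrist view shows the clamp at (330,380), partly hidden by the gripper. I'll go higher and closer and take two views.

```bash
python3 -m pendant '1 -0.56 -0.3 -1 0 0 -0.1; 1 -0.56 -0.3 -1 0 0 0; 1 -0.56 -0.3 -1 0 0 0; 1 -0.56 -0.3 -1 0 0 0; 1 -0.56 -0.3 -1 0 0 0; 1 -0.56 -0.3 -1 0 0 0; 1 -0.56 0 -1 0 0 0; 1 0 0 0 0 0 0; 1 0 0 0 0 0 0'
cat > look.py <<'E'
from h import *
import sys,pickle
pose();c=cam('wrist');pickle.dump(c,open(sys.argv[1]+'.pkl','wb'));cv2.imwrite('pics/'+sys.argv[1]+'.png',c['im'])
for n in sys.argv[2:]: print(n,[(np.round(x['location'],3).tolist(),round(x['p'],2),proj(c,x['location']).round().tolist()) for x in r.recognise('wrist',n)][:2])
E
python3 look.py v1 bed fence endstop boss tbar
python3 -m pendant '1 0 1 0 0 0 0; 1 0 1 0 0 0 0; 1 0 1 0 0 0 0; 1 0 1 0 0 0 0; 1 0 1 0 0 0 0; 1 0 0 0 0 0 0; 1 0 0 0 0 0 0'
python3 look.py v2 bed fence endstop boss tbar
python3 -c "
import cv2,numpy as np
a=cv2.imread('pics/v1.png');b=cv2.imread('pics/v2.png')
o=np.zeros((600,800,3),np.uint8)
print(a.shape)
a=a[130:430,160:480];b=b[130:430,160:480]
o=np.hstack([cv2.resize(a,(400,375)),cv2.resize(b,(400,375))]);cv2.imwrite('pics/v12.png',o)"
```

```text
time: 12.47
ee_pos: [0.5349, 0.098, 0.2991]
eef_rot: [-0.135, 3.139, 0.0]
contact_force: [0.0, 0.1, -0.2]
grip_width: 0.0854
finger_force: 0.0
t 12.47 q [0.18 0.32 0.38 1.64 0.   0.09] p [0.5349 0.098  0.2991] psi -175.06 z [ 0.  0. -1.] F [ 0.   0.1 -0.2] Tq [-0.    0.01 -0.01] w 0.0854 ff 0.0
bed [([0.597, 0.142, 0.06], 0.89, [350.0, 236.0])]
fence [([0.603, 0.142, 0.061], 0.67, [349.0, 241.0])]
endstop [([0.615, 0.204, 0.059], 0.57, [404.0, 256.0])]
boss [([0.603, 0.144, 0.064], 0.87, [352.0, 242.0]), ([0.67, 0.308, 0.057], 0.38, [484.0, 306.0])]
tbar [([0.605, 0.15, 0.217], 0.71, [377.0, 318.0])]
time: 13.35
ee_pos: [0.5246, 0.1984, 0.2979]
eef_rot: [0.14, -3.136, 0.001]
contact_force: [-0.1, -0.6, -0.6]
grip_width: 0.0854
finger_force: 0.0
t 13.35 q [0.36 0.36 0.44 1.65 0.   0.27] p [0.5246 0.1984 0.2979] psi -174.89 z [-0.003 -0.001 -1.   ] F [-0.1 -0.6 -0.6] Tq [0.02 0.02 0.02] w 0.0854 ff 0.0
bed [([0.594, 0.155, 0.05], 0.56, [270.0, 233.0])]
fence [([0.596, 0.156, 0.055], 0.58, [270.0, 237.0])]
endstop [([0.618, 0.208, 0.059], 0.87, [316.0, 261.0])]
boss [([0.597, 0.16, 0.055], 0.61, [274.0, 238.0])]
tbar [([0.598, 0.156, 0.219], 0.67, [247.0, 315.0]), ([0.655, -0.099, 0.025], 0.45, [57.0, 257.0])]
(480, 640, 3)
```

View pics/v12.png

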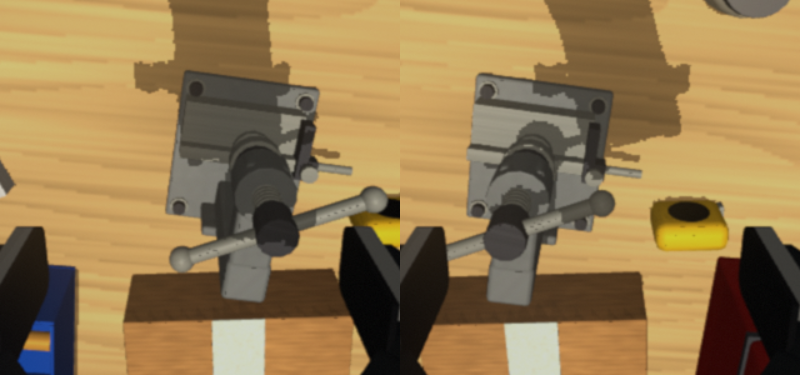

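```bash
cat > ov.py <<'E'
from h import *
import pickle,sys
V=[pickle.load(open(f'v{i}.pkl','rb')) for i in (1,2)]
def draw(c,bx,by,yaw,f=None):
    Rz=R.from_euler('z',yaw,degrees=True).as_matrix()
    im=cv2.resize(c['im'],None,fx=4,fy=4,interpolation=cv2.INTER_CUBIC)
    W=lambda p:tuple(int(v) for v in (proj(c,Rz@(np.array(p)/1e3)+[bx,by,.04])*4+1.5).round())
    def box(x0,x1,y0,y1,z0,z1,col):
        for z in(z0,z1): cv2.polylines(im,[np.array([W(p) for p in((x0,y0,z),(x1,y0,z),(x1,y1,z),(x0,y1,z))])],True,col,1)
    cv2.polylines(im,[np.array([W(p) for p in((-25,-60,0),(25,-60,0),(25,50,0),(-25,50,0))])],True,(0,255,0),1)
    box(12.5,24.5,-60,45,0,14,(0,255,255)); box(-26,26,45,55,0,20,(255,0,255)); 
    a=np.linspace(0,6.28,60);cv2.polylines(im,[np.array([W((22*np.cos(t),22*np.sin(t),125)) for t in a])],True,(255,255,0),1)
    cv2.polylines(im,[np.array([W((13*np.cos(t),13*np.sin(t),178)) for t in a])],True,(0,0,255),1)
    return im
if __name__=="__main__":
    P=lambda u,v:(160+u/1.25,130+v/1.25)
    print("ball+y",*tri(V,[P(373,200),P(201,203)]))
    print("hubtop",*tri(V,[P(278,237),P(108,241)]))
    print("fence L end top front",*tri(V,[P(182,148),P(70,145)]))
    print("endstop front corner",*tri(V,[P(303,122),P(188,124)]))
    for c,l in((V[0],(P(187,71),P(318,91))),(V[1],(P(79,74),P(212,92)))):
        a,b=onz(c,l[0],.02),onz(c,l[1],.02);d=b-a;print("plate",a.round(3),b.round(3),"yaw",np.degrees(np.arctan2(-d[0],d[1])).round(2))
    bx,by,yaw=map(float,sys.argv[1:4])
    o=[draw(c,bx,by,yaw)[4*y0:4*y0+600,4*x0:4*x0+400] for c,(x0,y0) in zip(V,((290,180),(205,180)))]
    cv2.imwrite(sys.argv[4],np.hstack(o))
E
python3 ov.py .604 .155 -2.8 pics/ov1.png
```

```text
ball+y [0.58081978 0.20799988 0.20868187] [np.float64(0.2), np.float64(0.2)]
hubtop [0.60864403 0.1550947  0.21211546] [np.float64(0.1), np.float64(0.1)]
fence L end top front [0.61749053 0.09517733 0.04815009] [np.float64(2.5), np.float64(2.5)]
endstop front corner [0.58433473 0.19907048 0.05276933] [np.float64(0.4), np.float64(0.4)]
plate [0.555 0.094 0.02 ] [0.564 0.217 0.02 ] yaw -3.84
plate [0.556 0.096 0.02 ] [0.562 0.219 0.02 ] yaw -2.74
```

View pics/ov1.png

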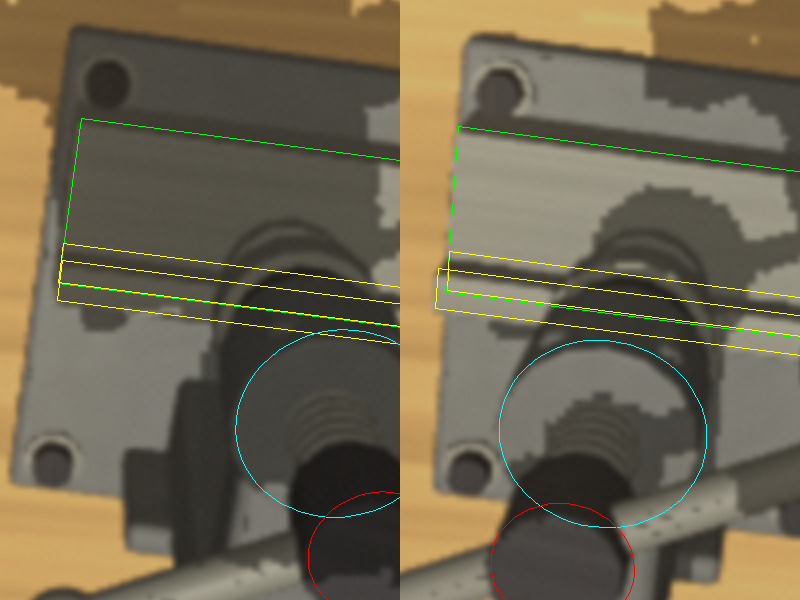

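The v1/v2 overlay fits within a couple of millimetres: bed edge, fence band and hub all line up. I'll refine it numerically against the image edges.

```bash
cat > fit.py <<'E'
from ov import *
from scipy.optimize import minimize
G=[cv2.GaussianBlur(cv2.cvtColor(c['im'],cv2.COLOR_BGR2GRAY).astype(np.float32),(0,0),1.0) for c in V]
# (p0,p1, inward dir (bright side) ) in bed mm; clear of boss shadow/occlusion
E=[((-25,-57,0),(-25,30,0),(1,0,0)),((12.5,-57,14),(12.5,-38,14),(1,0,0)),((24.5,-57,14),(24.5,-35,14),(-1,0,0)),((12.5,28,14),(12.5,42,14),(1,0,0)),((-22,-60,0),(8,-60,0),(0,1,0)),
   ((-26,45,20),(0,45,20),(0,-1,0))]
def score(p,det=False):
    bx,by,yaw=p;Rz=R.from_euler('z',yaw,degrees=True).as_matrix();S=[]
    for c,g in zip(V,G):
        for a,b,n in E:
            a,b,n=map(np.array,(a,b,n));v=[]
            for t in np.linspace(0,1,25):
                q=a+(b-a)*t;u=[proj(c,Rz@((q+k*n*1.6)/1e3)+[bx,by,.04]) for k in(1,-1)]
                I=[cv2.getRectSubPix(g,(1,1),tuple(map(float,w)))[0,0] for w in u];v.append(I[0]-I[1])
            S.append(np.median(v))
    return S if det else -sum(np.clip(S,-5,40))
best=[]
for x0 in(.601,.604,.607):
    for y0 in(.152,.155,.158):
        o=minimize(score,[x0,y0,-3.2],method='Nelder-Mead',options=dict(initial_simplex=[[x0,y0,-4.5],[x0+.002,y0,-3],[x0,y0+.002,-3],[x0-.001,y0-.001,-2]],maxiter=60));best.append((o.fun,o.x))
best.sort(key=lambda t:t[0])
for f,x in best[:5]: print(round(f,1),x.round(4))
print(np.round(score(best[0][1],True),1))
E
python3 fit.py
python3 - <<'E'
from h import *
import pickle
V=[pickle.load(open(f'v{i}.pkl','rb')) for i in (1,2)]
# hub / balls from dark hub segmentation not needed: ball centres by eye from the x1.25 crops
P=lambda u,v:(160+u/1.25,130+v/1.25)
print(onz(V[0],P(180,259),.207),onz(V[0],P(373,200),.207),onz(V[1],P(201,203),.207))
E
```

```text
-236.3 [ 0.6057  0.1577 -2.9207]
-236.3 [ 0.6057  0.1577 -2.9233]
-236.3 [ 0.6057  0.1577 -2.9071]
-235.5 [ 0.6055  0.1577 -2.5723]
-235.1 [ 0.6056  0.1568 -2.9885]
[18.  18.  -0.  40.   0.9 -1.5 62.5 61.7 40.3 64.2  0.4  0.4]
[0.63205194 0.09825724 0.207     ] [0.58187483 0.20879565 0.207     ] [0.58140173 0.20807733 0.207     ]
```

```bash
python3 -m pendant '1 0.27 -0.97 0 0 0 0; 1 0.27 -0.97 0 0 0 0; 1 0.27 -0.97 0 0 0 0; 1 0.27 -0.97 0 0 0 0; 1 0.27 -0.97 0 0 0 0; 1 0.27 -0.97 0 0 0 0; 1 0.27 -0.97 0 0 0 0; 1 0.27 -0.97 0 0 0 0; 1 0.27 -0.97 0.6 0 0 0; 1 0.27 -0.97 0.6 0 0 0; 1 0.27 -0.97 0.6 0 0 0; 1 0.27 -0.97 0.6 0 0 0' && python3 -m pendant '1 0.27 -0.97 0.6 0 0 0; 1 0.27 -0.97 0.6 0 0 0; 1 0.27 -0.97 0.6 0 0 0; 1 0.27 -0.97 0.6 0 0 0; 1 0.27 -0.97 0.6 0 0 0; 1 0.27 -0.97 0.6 0 0 0; 1 0.27 -0.97 0.6 0 0 0; 1 0.27 -0.97 0.6 0 0 0; 1 0.27 -0.97 0.6 0 0 0; 1 0.27 -0.97 0.6 0 0 0; 1 0.27 -0.97 0.6 0 0 0; 1 0 0 0 0 0 0'
python3 look.py t1 tube_mid
python3 - <<'E'
from h import *
import pickle
c=pickle.load(open('t1.pkl','rb'))
for lo in (110,140):
    for o in rects(c,.025,lo=lo,sat=50,amin=800): print(o)
align(185.5);goto([.439,-.256,.03])
E
```

```text
time: 14.65
ee_pos: [0.4804, -0.0414, 0.2505]
eef_rot: [0.135, -3.138, 0.0]
contact_force: [-0.5, 0.6, -0.5]
grip_width: 0.0853
finger_force: 0.0
time: 15.65
ee_pos: [0.4375, -0.2603, 0.1165]
eef_rot: [0.129, -3.134, -0.001]
contact_force: [-0.6, 0.0, -0.4]
grip_width: 0.0855
finger_force: 0.0
t 15.65 q [-0.54  0.31 -0.11  1.16 -0.   -0.62] p [ 0.4375 -0.2603  0.1165] psi -175.3 z [-0.005  0.    -1.   ] F [-0.6  0.  -0.4] Tq [ 0.06  0.07 -0.02] w 0.0855 ff 0.0
tube_mid [([0.309, -0.23, 0.023], 0.96, [383.0, 18.0]), ([0.467, -0.253, 0.024], 0.85, [321.0, 258.0])]
([238.0, 416.0], [0.614, -0.308, 0.025], 'L', np.float64(0.097), 'yaw', np.float64(-126.3), 'wpx', 34.9)
([321.0, 345.0], [0.542, -0.247, 0.025], 'L', np.float64(0.104), 'yaw', np.float64(-174.9), 'wpx', 32.0)
([44.0, 284.0], [0.51, -0.451, 0.025], 'L', np.float64(0.168), 'yaw', np.float64(-154.7), 'wpx', 44.3)
([319.0, 173.0], [0.407, -0.26, 0.025], 'L', np.float64(0.065), 'yaw', np.float64(-175.0), 'wpx', 38.0)
([390.0, 18.0], [0.31, -0.225, 0.025], 'L', np.float64(0.027), 'yaw', np.float64(-152.0), 'wpx', 31.3)
([322.0, 355.0], [0.551, -0.245, 0.025], 'L', np.float64(0.088), 'yaw', np.float64(-173.6), 'wpx', 31.6)
([44.0, 284.0], [0.51, -0.451, 0.025], 'L', np.float64(0.167), 'yaw', np.float64(-154.6), 'wpx', 43.8)
([319.0, 164.0], [0.401, -0.26, 0.025], 'L', np.float64(0.051), 'yaw', np.float64(-175.0), 'wpx', 38.0)
([391.0, 18.0], [0.31, -0.225, 0.025], 'L', np.float64(0.026), 'yaw', np.float64(-152.0), 'wpx', 31.0)
t 15.75 q [-0.53  0.31 -0.1   1.16 -0.   -0.62] p [ 0.439  -0.2582  0.1184] psi -175.16 z [-0.003  0.001 -1.   ] F [0.3 0.6 0. ] Tq [-0.02 -0.03 -0.01] w 0.0857 ff 0.0
turn in 0.1rad units [ 0.01 -0.03 -0.12]
t 15.75 q [-0.53  0.31 -0.1   1.16 -0.   -0.62] p [ 0.439  -0.2582  0.1184] psi -175.16 z [-0.003  0.001 -1.   ] F [0.3 0.6 0. ] Tq [-0.02 -0.03 -0.01] w 0.0857 ff 0.0
tool shift in rows-units [-0.02  0.11  4.42]
```

View pics/t1.png

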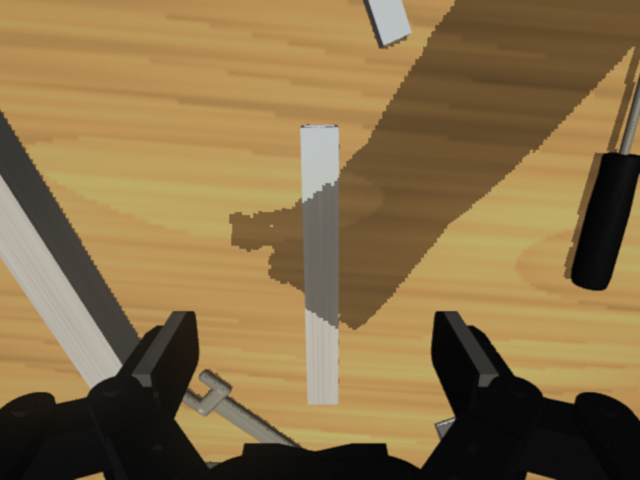

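The middle tube is centred at columns 301–339 and rows 126–404. Its ends are at x 0.374 and 0.594, giving 220 mm, aligned with the tool. I'll descend, grip and lift.

```bash
python3 -m pendant '1 0 0.03 1 0 0 -0.1; 1 0 0.03 1 0 0 0; 1 0 0 1 0 0 0; 1 0 0 1 0 0 0; 1 0 0 1 0 0 0; 1 0 0 0.6 0 0 0; 1 0 0 0 0 0 0; -1 0 0 0 0 0 0; -1 0 0 0 0 0 0; -1 0 0 0 0 0 0; -1 0 0 0 0 0 0; -1 0 0 0 0 0 0' && python3 -m pendant '-1 0 0 0 0 0 0; -1 0 0 0 0 0 0; -1 0 0 0 0 0 0; -1 0 0 -0.5 0 0 0; -1 0 0 -1 0 0 0; -1 0 0 -1 0 0 0; -1 0 0 -1 0 0 0; -1 0 0 -1 0 0 0; -1 0 0 0 0 0 0'; python3 look.py t2
python3 - <<'E'
from h import *
import pickle
c=pickle.load(open('t2.pkl','rb'));z=r.state()["ee_pos"][2]-.005+.025
for o in rects(c,z,lo=110,sat=50,amin=800): print(o)
E
```

```text
time: 16.75
ee_pos: [0.4403, -0.2568, 0.0077]
eef_rot: [0.152, -3.138, 0.002]
contact_force: [0.0, -0.5, -0.3]
grip_width: 0.0255
finger_force: 0.0
time: 17.5
ee_pos: [0.4426, -0.2581, 0.1017]
eef_rot: [-0.152, 3.133, -0.007]
contact_force: [-0.1, 0.1, -0.1]
grip_width: -0.0002
finger_force: 0.0
t 17.5 q [-0.53  0.32 -0.14  1.11 -0.   -0.62] p [ 0.4426 -0.2581  0.1017] psi -174.45 z [ 0.005 -0.004 -1.   ] F [-0.1  0.1 -0.1] Tq [ 0.02 -0.09  0.  ] w -0.0002 ff 0.0
([41.0, 303.0], [0.465, -0.378, 0.12], 'L', np.float64(0.099), 'yaw', np.float64(-154.7), 'wpx', 45.3)
([319.0, 210.0], [0.41, -0.26, 0.12], 'L', np.float64(0.081), 'yaw', np.float64(-174.2), 'wpx', 40.0)
([400.0, 11.0], [0.331, -0.239, 0.12], 'L', np.float64(0.011), 'yaw', np.float64(-151.7), 'wpx', 33.7)
```

View pics/t2.png

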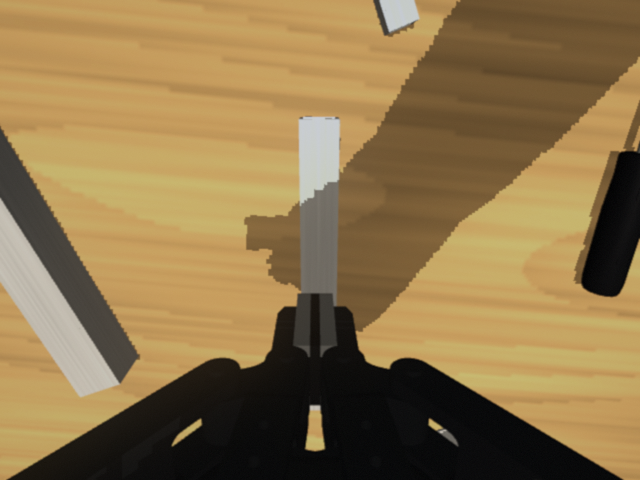

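The fingers are shut at (315,320) and the tube is still on the bench, top end at (319,118), so the grip did not hold. I'll check where the tube lies now and grip deeper.

```bash
python3 - <<'E'
from h import *
import pickle
for n,y in(('t1',127),('t2',118)):
    c=pickle.load(open(n+'.pkl','rb'));print(n,onz(c,(319.5,y),.025).round(4),onz(c,(320,y+60),.025).round(4))
align(185.5);goto([.439,-.257,.0])
E
python3 -m pendant '1 0 0 0 0 0 0; 1 0 0 0 0 0 0; 1 0 0 0 0 0 0; 1 0 0 0 0 0 0; 1 0 0 0 0 0 0; 1 0 0 0 0 0 0'; python3 look.py t3
python3 - <<'E'
from h import *
import pickle
c=pickle.load(open('t3.pkl','rb'))
for o in rects(c,.025,lo=110,sat=50,amin=800): print(o)
align(185.5);goto([.439,-.257,.0])
E
```

```text
t1 [ 0.3763 -0.2623  0.025 ] [ 0.4156 -0.2585  0.025 ]
t2 [ 0.3759 -0.2622  0.025 ] [ 0.4125 -0.2581  0.025 ]
t 17.55 q [-0.53  0.32 -0.14  1.11 -0.   -0.62] p [ 0.4417 -0.2576  0.0997] psi -174.45 z [ 0.003 -0.003 -1.   ] F [-0.7 -0.2 -1. ] Tq [ 0.08  0.05 -0.04] w -0.0002 ff 0.0
turn in 0.1rad units [-0.03  0.03  0.01]
t 17.55 q [-0.53  0.32 -0.14  1.11 -0.   -0.62] p [ 0.4417 -0.2576  0.0997] psi -174.45 z [ 0.003 -0.003 -1.   ] F [-0.7 -0.2 -1. ] Tq [ 0.08  0.05 -0.04] w -0.0002 ff 0.0
tool shift in rows-units [0.15 0.06 4.99]
time: 18.05
ee_pos: [0.4394, -0.2563, 0.0962]
eef_rot: [0.152, -3.135, -0.001]
contact_force: [-1.1, -0.4, -0.7]
grip_width: 0.0726
finger_force: 0.0
t 18.05 q [-0.53  0.32 -0.14  1.11 -0.   -0.62] p [ 0.4394 -0.2563  0.0962] psi -174.45 z [-0.003  0.    -1.   ] F [-1.1 -0.4 -0.7] Tq [-0.03 -0.02 -0.01] w 0.0726 ff 0.0
([222.0, 426.0], [0.608, -0.312, 0.025], 'L', np.float64(0.056), 'yaw', np.float64(-138.5), 'wpx', 23.3)
([35.0, 316.0], [0.529, -0.442, 0.025], 'L', np.float64(0.139), 'yaw', np.float64(-154.8), 'wpx', 45.6)
([314.0, 271.0], [0.484, -0.252, 0.025], 'L', np.float64(0.22), 'yaw', np.float64(-174.4), 'wpx', 41.0)
([395.0, 14.0], [0.313, -0.224, 0.025], 'L', np.float64(0.02), 'yaw', np.float64(-152.3), 'wpx', 34.2)
t 18.1 q [-0.53  0.32 -0.14  1.11 -0.   -0.62] p [ 0.4396 -0.2563  0.0964] psi -174.44 z [-0.003  0.    -1.   ] F [ 0.1 -0.8  0.5] Tq [ 0.   -0.02  0.  ] w 0.0792 ff 0.0
turn in 0.1rad units [ 0.01 -0.02  0.01]
t 18.1 q [-0.53  0.32 -0.14  1.11 -0.   -0.62] p [ 0.4396 -0.2563  0.0964] psi -174.44 z [-0.003  0.    -1.   ] F [ 0.1 -0.8  0.5] Tq [ 0.   -0.02  0.  ] w 0.0792 ff 0.0
tool shift in rows-units [ 0.02 -0.03  4.82]
```

```bash
python3 -m pendant '1 0 0 1 0 0 0; 1 0 0 1 0 0 0; 1 0 0 1 0 0 0; 1 0 0 1 0 0 0; 1 0 0 0.8 0 0 0; 1 0 0 0 0 0 0; 1 0 0 0 0 0 0' ; python3 -m pendant '-1 0 0 0 0 0 0; -1 0 0 0 0 0 0; -1 0 0 0 0 0 0; -1 0 0 0 0 0 0; -1 0 0 0 0 0 0; -1 0 0 0 0 0 0; -1 0 0 0 0 0 0; -1 0 0 0 0 0 0'; python3 -m pendant '-1 0 0 -0.3 0 0 0; -1 0 0 -0.3 0 0 0; -1 0 0 0 0 0 0'
```

```text
time: 18.68
ee_pos: [0.4387, -0.256, 0.0001]
eef_rot: [0.152, -3.134, -0.002]
contact_force: [-0.0, 0.6, -0.1]
grip_width: 0.0858
finger_force: 0.0
time: 19.35
ee_pos: [0.4396, -0.2565, 0.0009]
eef_rot: [0.152, -3.136, 0.0]
contact_force: [-1.0, -0.8, -0.5]
grip_width: 0.0
finger_force: 0.0
time: 19.6
ee_pos: [0.4407, -0.2571, 0.0143]
eef_rot: [-0.152, 3.138, -0.002]
contact_force: [-0.7, -0.8, 0.4]
grip_width: 0.0
finger_force: 0.0
```

```bash
python3 look.py t4; python3 -c "
from h import *
c=cam('top');s=cam('scene');t=cv2.imread('pics/t4.png')
a=cv2.resize(c['im'][180:330,370:480],(330,450));b=cv2.resize(s['im'][200:320,180:300],(400,400))
o=np.zeros((600,800,3),np.uint8);o[:270,:400]=cv2.resize(t[100:424,80:560],(400,270));o[:400,400:]=b;o[270:600,:330]=a[60:390];cv2.imwrite('pics/t4c.png',o)"
```

```text
t 19.6 q [-0.53  0.41 -0.25  0.91 -0.   -0.62] p [ 0.4407 -0.2571  0.0143] psi -174.45 z [ 0.    -0.001 -1.   ] F [-0.7 -0.8  0.4] Tq [ 0.   -0.03  0.04] w 0.0 ff 0.0
```

View pics/t4c.png

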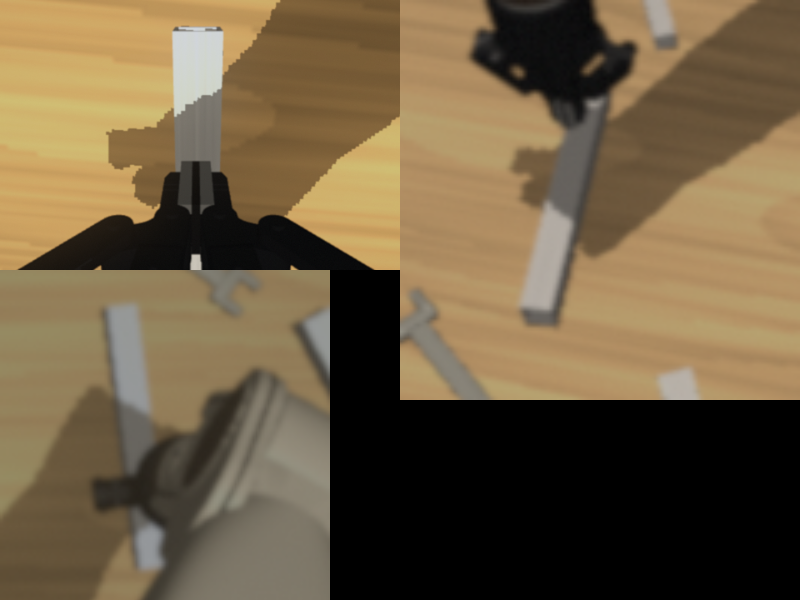

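The fingers shut above the tube without touching it: crop (200,165) for the fingertips, with the tube passing beneath. So the tips sit higher than the TCP reading suggests. I'll probe gently downwards with shut fingers.

```bash
python3 - <<'E'
from h import *
import pickle
c=pickle.load(open('t4.pkl','rb'));s=r.state();M=R.from_rotvec(s["eef_rot"]).as_matrix()
for q in((0,0,0),(0,0,-.019),(.011,0,0),(.011,0,-.02),(.011,0,-.04)): print(q,proj(c,s["ee_pos"]+M@np.array(q)).round(1))
E
python3 -m pendant '-1 0 0 0.2 0 0 0; -1 0 0 0.2 0 0 0; -1 0 0 0 0 0 0' | grep -E "pos|force"; python3 -m pendant '-1 0 0 0.15 0 0 0; -1 0 0 0.15 0 0 0; -1 0 0 0 0 0 0'| grep -E "pos|force"
```

```text
(0, 0, 0) [315.9 269.1]
(0, 0, -0.019) [316.  286.7]
(0.011, 0, 0) [315.9 247.9]
(0.011, 0, -0.02) [316.1 264.6]
(0.011, 0, -0.04) [316.2 285.4]
ee_pos: [0.4386, -0.2559, 0.0035]
contact_force: [0.2, -0.5, 0.7]
finger_force: 0.0
ee_pos: [0.439, -0.2561, -0.0021]
contact_force: [-0.8, -0.3, -0.2]
finger_force: 0.0
```

```bash
for i in 1; do python3 -m pendant '-1 0 0 0.15 0 0 0; -1 0 0 0.15 0 0 0; -1 0 0 0 0 0 0'| grep -E "pos|contact"; done; python3 -m pendant '-1 0 0 0.15 0 0 0; -1 0 0 0.1 0 0 0; -1 0 0 0 0 0 0'| grep -E "pos|contact"; python3 look.py t5; python3 -c "
import cv2;a=cv2.imread('pics/t5.png');cv2.imwrite('pics/t5c.png',cv2.resize(a[200:440,200:440],(600,600)))"
```

```text
ee_pos: [0.4392, -0.2562, -0.0079]
contact_force: [-0.4, 0.4, 0.6]
ee_pos: [0.4393, -0.2563, -0.0127]
contact_force: [-1.2, 0.6, 0.5]
t 20.75 q [-0.53  0.45 -0.28  0.84 -0.   -0.62] p [ 0.4393 -0.2563 -0.0127] psi -174.45 z [-0.002  0.    -1.   ] F [-1.2  0.6  0.5] Tq [ 0.04  0.04 -0.04] w -0.0002 ff 0.0
```

View pics/t5c.png

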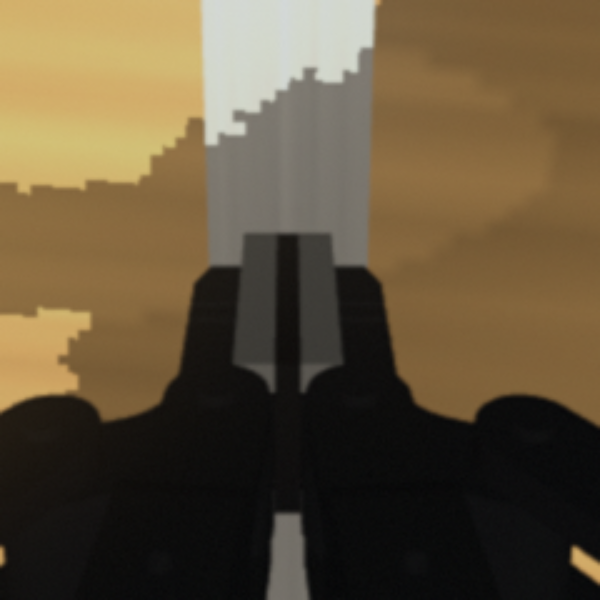

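The t5 crop (tip edge near row 233, image row 293) shows the shut tips still just above the tube's top, about 40 mm behind the reported TCP. I'll keep probing until there is contact, to calibrate the real tip.

```bash
python3 -m pendant '-1 0 0 0.1 0 0 0; -1 0 0 0 0 0 0'| grep -E "pos|contact";python3 -m pendant '-1 0 0 0.1 0 0 0; -1 0 0 0 0 0 0'| grep -E "pos|contact";python3 -m pendant '-1 0 0 0.1 0 0 0; -1 0 0 0 0 0 0'| grep -E "pos|contact"
```

```text
ee_pos: [0.4399, -0.2567, -0.0137]
contact_force: [-2.0, 0.2, 4.4]
ee_pos: [0.4399, -0.2567, -0.0138]
contact_force: [-5.7, 1.8, 17.6]
ee_pos: [0.44, -0.2568, -0.0139]
contact_force: [-9.2, 6.4, 31.4]
```

Contact came at a TCP reading of −0.0137 with the tube's top at 0.025. The real tips are therefore about 39 mm behind the reported TCP (tip z = reading + 0.039), and I'll use that from here on.

```bash
python3 -m pendant '1 0 0 -1 0 0 0; 1 0 0 -1 0 0 0; 1 0 0 0 0 0 0; 1 0 0 0 0 0 0; 1 0 0 0 0 0 0; 1 0 0 0 0 0 0; 1 0 0 1 0 0 0; 1 0 0 1 0 0 0; 1 0 0 0.85 0 0 0; 1 0 0 0 0 0 0' | grep -E "pos|contact|width"; python3 -m pendant '-1 0 0 0 0 0 0; -1 0 0 0 0 0 0; -1 0 0 0 0 0 0; -1 0 0 0 0 0 0; -1 0 0 0 0 0 0; -1 0 0 0 0 0 0; -1 0 0 0 0 0 0; -1 0 0 0 0 0 0'
```

```text
ee_pos: [0.4358, -0.2543, -0.0395]
contact_force: [-0.8, 0.9, -0.3]
grip_width: 0.0855
time: 22.8
ee_pos: [0.4405, -0.2571, -0.0341]
eef_rot: [-0.152, 3.138, -0.002]
contact_force: [-0.9, 0.1, 5.5]
grip_width: 0.0235
finger_force: 60.0
```

Gripped: 60 N at 23.5 mm. At the final pose the gripper body would pass close to the T-bar's ball end, so I'll regrip 25 mm nearer the outer end and then lift.

```bash
python3 -m pendant '1 0 0 0 0 0 0; 1 0 0 0 0 0 0; 1 0 0 0 0 0 0; 1 0.5 0 0 0 0 0; 1 0.75 0 0 0 0 0; 1 0 0 0 0 0 0; -1 0 0 0 0 0 0; -1 0 0 0 0 0 0; -1 0 0 0 0 0 0; -1 0 0 0 0 0 0; -1 0 0 0 0 0 0; -1 0 0 0 0 0 0' | grep -E "pos|contact|width"; python3 -m pendant '-1 0 0 0 0 0 0; -1 0 0 0 0 0 0; -1 0 0 0 0 0 0'; python3 -m pendant '-1 0 0 -0.5 0 0 0; -1 0 0 -1 0 0 0; -1 0 0 -1 0 0 0; -1 0 0 -1 0 0 0; -1 0 0 -1 0 0 0; -1 0 0 -1 0 0 0; -1 0 0 0 0 0 0'
python3 - <<'E'
from h import *
import pickle
pose();c=cam("scene")
print(r.recognise("wrist","tube_mid")[:0])
for o in rects(c,.13): print(o)
E
```

```text
ee_pos: [0.4153, -0.2591, -0.0349]
contact_force: [-0.0, -1.1, -1.0]
grip_width: 0.0239
time: 24.05
ee_pos: [0.4153, -0.2591, -0.0349]
eef_rot: [0.153, -3.137, 0.001]
contact_force: [1.0, -0.5, 2.0]
grip_width: 0.024
finger_force: 59.6
time: 24.63
ee_pos: [0.4169, -0.2602, 0.0788]
eef_rot: [-0.152, 3.135, -0.006]
contact_force: [0.5, 0.2, -1.9]
grip_width: 0.0234
finger_force: 59.1
t 24.63 q [-0.56  0.3  -0.22  1.04 -0.   -0.65] p [ 0.4169 -0.2602  0.0788] psi -174.45 z [ 0.004 -0.004 -1.   ] F [ 0.5  0.2 -1.9] Tq [-0.1   0.05  0.02] w 0.0234 ff 59.1
[]
([370.0, 427.0], [0.863, 0.17, 0.13], 'L', np.float64(0.145), 'yaw', np.float64(-173.6), 'wpx', 24.5)
([389.0, 357.0], [0.72, 0.188, 0.13], 'L', np.float64(0.068), 'yaw', np.float64(172.9), 'wpx', 18.7)
([359.0, 350.0], [0.717, 0.126, 0.13], 'L', np.float64(0.065), 'yaw', np.float64(-93.3), 'wpx', 31.0)
([266.0, 328.0], [0.709, -0.078, 0.13], 'L', np.float64(0.083), 'yaw', np.float64(-151.5), 'wpx', 10.0)
([372.0, 319.0], [0.642, 0.141, 0.13], 'L', np.float64(0.092), 'yaw', np.float64(-114.4), 'wpx', 31.1)
([197.0, 313.0], [0.703, -0.239, 0.13], 'L', np.float64(0.142), 'yaw', np.float64(-127.4), 'wpx', 13.7)
([147.0, 301.0], [0.699, -0.357, 0.13], 'L', np.float64(0.064), 'yaw', np.float64(139.3), 'wpx', 27.4)
([220.0, 237.0], [0.493, -0.252, 0.13], 'L', np.float64(0.219), 'yaw', np.float64(-174.4), 'wpx', 10.5)
([156.0, 236.0], [0.518, -0.411, 0.13], 'L', np.float64(0.288), 'yaw', np.float64(-153.6), 'wpx', 13.5)
([254.0, 191.0], [0.342, -0.213, 0.13], 'L', np.float64(0.155), 'yaw', np.float64(-152.2), 'wpx', 6.0)
([7.0, 74.0], [0.025, -1.117, 0.13], 'L', np.float64(0.154), 'yaw', np.float64(179.7), 'wpx', 22.3)
([49.0, 32.0], [-0.218, -1.106, 0.13], 'L', np.float64(0.346), 'yaw', np.float64(-161.6), 'wpx', 27.5)
```

The tube is lifted (−1.9 N; scene view shows it at (220,237), length 0.219). I'll turn it to lie along the bed and carry it to just in front of the clamp.

```bash
python3 -m pendant '-1 0 0 0 0 0 -1; -1 0 0 0 0 0 -1; -1 0 0 0 0 0 -1; -1 0 0 0 0 0 -1; -1 0 0 0 0 0 -1; -1 0 0 0 0 0 -1; -1 0 0 0 0 0 -1; -1 0 0 0 0 0 -1; -1 0 0 0 0 0 -1; -1 0 0 0 0 0 -1; -1 0 0 0 0 0 -1; -1 0 0 0 0 0 -1' | grep -E "pos|contact|width"; python3 -m pendant '-1 0 0 0 0 0 -1; -1 0 0 0 0 0 -1; -1 0 0 0 0 0 -0.2; -1 -1 -0.44 0 0 0 0; -1 -1 -0.44 0 0 0 0; -1 -1 -0.44 0 0 0 0; -1 -1 -0.44 0 0 0 0; -1 -1 -0.44 0 0 0 0; -1 -1 -0.44 0 0 0 0; -1 -1 -0.44 0 0 0 0; -1 -1 -0.44 0 0 0 0; -1 -1 -0.44 0 0 0 0' | grep -E "pos|contact|width";  python3 -m pendant '-1 -1 -0.44 0 0 0 0; -1 -1 -0.44 0 0 0 0; -1 -1 -0.44 0 0 0 0; -1 -1 -0.44 0 0 0 0; -1 0 0 0 0 0 0; -1 0 0 0 0 0 0; -1 0 0 0 0 0 0'
python3 - <<'E'
from h import *
for n in("scene","top"):
    c=cam(n)
    for o in rects(c,.135,lo=90): 
        if abs(o[1][0]-.56)<.12 and abs(o[1][1]-.09)<.15: print(n,o)
align(-92.9);goto([.5534,.0115,.04])
E
```

```text
ee_pos: [0.4133, -0.258, 0.0729]
contact_force: [-0.5, -0.3, -1.3]
grip_width: 0.0241
ee_pos: [0.5028, -0.0823, 0.0733]
contact_force: [1.0, 0.3, -1.1]
grip_width: 0.0239
time: 27.32
ee_pos: [0.5418, -0.0057, 0.0734]
eef_rot: [2.157, -2.279, -0.004]
contact_force: [-0.1, 0.1, -0.4]
grip_width: 0.0242
finger_force: 59.2
scene ([372.0, 319.0], [0.645, 0.141, 0.135], 'L', np.float64(0.091), 'yaw', np.float64(-114.9), 'wpx', 32.2)
scene ([366.0, 285.0], [0.564, 0.115, 0.135], 'L', np.float64(0.211), 'yaw', np.float64(-88.9), 'wpx', 24.8)
t 27.42 q [-0.01  0.4  -0.08  1.09 -0.   -1.53] p [ 0.5421 -0.0062  0.0739] psi -93.18 z [-0.003 -0.    -1.   ] F [ 0.1  0.6 -2.4] Tq [-0.09 -0.01  0.  ] w 0.0239 ff 59.2
turn in 0.1rad units [ 0.03 -0.01 -0.05]
t 27.42 q [-0.01  0.4  -0.08  1.09 -0.   -1.53] p [ 0.5421 -0.0062  0.0739] psi -93.18 z [-0.003 -0.    -1.   ] F [ 0.1  0.6 -2.4] Tq [-0.09 -0.01  0.  ] w 0.0239 ff 59.2
tool shift in rows-units [-0.92 -0.52  1.69]
```

```bash
cat > pitch.py <<'E'
from h import *
s,M=pose();C=[cam("scene"),cam("top"),cam("wrist")]
G=[cv2.GaussianBlur(cv2.cvtColor(c['im'],cv2.COLOR_BGR2GRAY).astype(np.float32),(0,0),.8) for c in C]
def samp(g,p): return cv2.getRectSubPix(g,(1,1),tuple(map(float,p)))[0,0]
def sc(i,ph,lat,dz=0,al=0):
    c,g=C[i],G[i];Rp=M@R.from_euler('y',ph,degrees=True).as_matrix()
    o=s["ee_pos"]+M@np.array([al,lat,-.0349-.0125+dz]) # tube axis at grip
    T=lambda x,y:proj(c,o+Rp@np.array([x,y,-.0125]))
    v=[]
    X=np.linspace(-.175,-.03,40) if i<2 else np.linspace(.022,.039,12)
    for y in(.0125,-.0125):
        v.append(np.median([abs(samp(g,T(x,y*1.13))-samp(g,T(x,y*.87))) for x in X]))
    e=-.179 if i<2 else .041
    v.append(1.5*np.median([abs(samp(g,T(e-.0016,y))-samp(g,T(e+.0016,y))) for y in np.linspace(-.009,.009,9)]))
    return sum(v),v
for i in(0,1,2):
    L=sorted(((sc(i,ph,lat*1e-3,0,al*1e-3)[0],ph,lat,al) for ph in np.arange(-8,8.1,1) for lat in range(-4,5,1) for al in((-3,0,3) if i<2 else (-3,-1,1,3))),reverse=True)
    print(i,[(round(float(a),1),float(b),l,al) for a,b,l,al in L[:6]])
T=[sum(sc(i,ph,0)[0] for i in(0,1)) for ph in range(-8,9)];print(np.round(T,0))
E
python3 pitch.py
```

```text
t 27.42 q [-0.01  0.4  -0.08  1.09 -0.   -1.53] p [ 0.5421 -0.0062  0.0739] psi -93.18 z [-0.003 -0.    -1.   ] F [ 0.1  0.6 -2.4] Tq [-0.09 -0.01  0.  ] w 0.0239 ff 59.2
0 [(58.7, -2.0, -3, 3), (58.5, 3.0, 4, 3), (58.2, -3.0, -4, 3), (58.1, 2.0, 3, 3), (57.8, 1.0, 2, 3), (57.5, 3.0, 3, 3)]
1 [(61.6, -2.0, 1, 0), (61.4, -6.0, 2, 0), (61.4, -3.0, 1, 0), (61.2, -7.0, 2, 0), (61.2, -5.0, 2, 0), (61.1, -1.0, 1, 0)]
2 [(244.5, -1.0, -2, 3), (234.7, -1.0, 0, 3), (234.7, -6.0, -2, 1), (233.4, 7.0, -2, 3), (231.5, 3.0, -2, 1), (228.5, -6.0, -1, 1)]
[ 53.  55.  58.  61.  65.  75.  90. 106. 114. 109. 103. 101.  97. 102.
 101.  97.  94.]
```

The pitch fit gives the tube level (0° ± 1). I'll lower it in front of the foot over the bed's front lip, then feel for the bed.

```bash
python3 -m pendant '-1 -0.46 -0.6 0 0 0 -0.05; -1 -0.46 -0.6 0 0 0 0; -1 0 0 1 0 0 0; -1 0 0 1 0 0 0; -1 0 0 1 0 0 0; -1 0 0 0 0 0 0; -1 0 0 0 0 0 0' | grep -E "pos|contact"; python3 -m pendant '-1 0 0 0.12 0 0 0; -1 0 0 0 0 0 0; -1 0 0 0 0 0 0'| grep -E "pos|contact"; python3 -m pendant '-1 0 0 0.12 0 0 0; -1 0 0 0 0 0 0; -1 0 0 0 0 0 0'| grep -E "pos|contact"; python3 -c "
from h import *
align(-92.9);goto([.5673,.0108,.005])"
```

```text
ee_pos: [0.5665, 0.0112, 0.0136]
contact_force: [1.3, 0.7, -1.4]
ee_pos: [0.569, 0.0116, 0.0135]
contact_force: [0.2, -1.0, -1.3]
ee_pos: [0.568, 0.0117, 0.01]
contact_force: [-0.3, 0.4, -1.5]
t 28.65 q [ 0.02  0.51 -0.09  0.97 -0.   -1.5 ] p [0.568  0.0117 0.01  ] psi -92.8 z [-0.001 -0.    -1.   ] F [-0.3  0.4 -1.5] Tq [-0.13  0.02 -0.  ] w 0.0239 ff 62.3
turn in 0.1rad units [ 0.01 -0.    0.02]
t 28.65 q [ 0.02  0.51 -0.09  0.97 -0.   -1.5 ] p [0.568  0.0117 0.01  ] psi -92.8 z [-0.001 -0.    -1.   ] F [-0.3  0.4 -1.5] Tq [-0.13  0.02 -0.  ] w 0.0239 ff 62.3
tool shift in rows-units [0.05 0.03 0.25]
```

```bash
python3 -m pendant '-1 0 0 0.12 0 0 0; -1 0 0 0 0 0 0; -1 0 0 0 0 0 0' | grep -E "pos|contact"; python3 -m pendant '-1 0 0 0.1 0 0 0; -1 0 0 0 0 0 0'| grep -E "pos|contact"; python3 -m pendant '-1 0 0 0.08 0 0 0; -1 0 0 0 0 0 0'| grep -E "pos|contact"
```

```text
ee_pos: [0.5676, 0.0117, 0.0071]
contact_force: [-0.4, -0.4, -1.9]
ee_pos: [0.5676, 0.0117, 0.0049]
contact_force: [-0.6, 0.7, -1.8]
ee_pos: [0.5676, 0.0117, 0.0034]
contact_force: [0.6, -0.7, -2.4]
```

```bash
python3 -m pendant '-1 0 0 0.08 0 0 0; -1 0 0 0 0 0 0' | grep -E "pos|contact"; python3 -m pendant '-1 0 0 0.08 0 0 0; -1 0 0 0 0 0 0'| grep -E "pos|contact"
```

```text
ee_pos: [0.5679, 0.0116, 0.0022]
contact_force: [-0.9, -0.6, 0.7]
ee_pos: [0.568, 0.0115, 0.001]
contact_force: [-1.0, -2.9, 3.9]
```

```bash
python3 -m pendant '-1 0 0 -0.12 0 0 0; -1 0 -0.3 0 0 0 0; -1 0 -0.3 0 0 0 0; -1 0 0 0 0 0 0' | grep -E "pos|contact"; python3 -m pendant '-1 0 -0.3 0 0 0 0; -1 0 -0.3 0 0 0 0; -1 0 0 0 0 0 0'| grep -E "pos|contact"
```

```text
ee_pos: [0.5817, 0.0112, 0.0028]
contact_force: [0.9, 0.2, -1.4]
ee_pos: [0.5935, 0.0105, 0.0028]
contact_force: [1.5, -0.5, -0.8]
```

```bash
python3 -m pendant '-1 0 -0.15 0 0 0 0; -1 0 0 0 0 0 0; -1 0 0 0 0 0 0' | grep -E "pos|contact"; python3 -m pendant '-1 0 -0.1 0 0 0 0; -1 0 0 0 0 0 0'| grep -E "pos|contact";python3 -m pendant '-1 0 -0.08 0 0 0 0; -1 0 0 0 0 0 0'| grep -E "pos|contact"
```

```text
ee_pos: [0.5951, 0.0104, 0.0028]
contact_force: [-0.3, -0.9, -1.5]
ee_pos: [0.5969, 0.0102, 0.0028]
contact_force: [-1.0, 0.3, -1.3]
ee_pos: [0.5986, 0.0102, 0.0028]
contact_force: [0.1, 0.2, -1.3]
```

```bash
python3 -m pendant '-1 0 -0.08 0 0 0 0; -1 0 0 0 0 0 0' | grep -E "pos|contact"; python3 -m pendant '-1 0 -0.08 0 0 0 0; -1 0 0 0 0 0 0'| grep -E "pos|contact";python3 -m pendant '-1 0 -0.06 0 0 0 0; -1 0 0 0 0 0 0'; python3 -c "
from h import *
pose()"
```

```text
ee_pos: [0.6003, 0.0101, 0.0028]
contact_force: [0.1, 0.0, -1.2]
ee_pos: [0.6006, 0.01, 0.0025]
contact_force: [-2.8, -0.8, 0.9]
time: 31.23
ee_pos: [0.6008, 0.01, 0.0023]
eef_rot: [2.164, -2.271, -0.006]
contact_force: [-5.1, -1.2, 1.6]
grip_width: 0.0238
finger_force: 65.2
t 31.23 q [ 0.02  0.58  0.    1.   -0.   -1.51] p [0.6008 0.01   0.0023] psi -92.75 z [-0.006 -0.    -1.   ] F [-5.1 -1.2  1.6] Tq [0.01 1.08 0.44] w 0.0238 ff 65.2
```

Fence contact is at the near end first: the lever arm 0.44/5.1 is 86 mm. I'll turn the tube a little clockwise until the contact is shared.

```bash
for k in 1; do python3 -m pendant '-1 0 0 0 0 0 0.08; -1 0 0 0 0 0 0' | grep -E "contact"; done; python3 -c "
from h import *
pose()"; python3 -m pendant '-1 0 0 0 0 0 0.08; -1 0 0 0 0 0 0' | grep -E "contact"; python3 -c "
from h import *
pose()"; python3 -m pendant '-1 0 0 0 0 0 0.08; -1 0 0 0 0 0 0' | grep -E "contact"; python3 -c "
from h import *
pose()"
```

```text
contact_force: [-8.0, -0.8, 1.5]
t 31.4 q [ 0.02  0.58  0.    1.    0.   -1.5 ] p [0.6002 0.0101 0.0022] psi -93.21 z [-0.007 -0.    -1.   ] F [-8.  -0.8  1.5] Tq [0.06 1.29 0.56] w 0.0239 ff 65.9
contact_force: [-7.4, -0.7, 1.7]
t 31.57 q [ 0.02  0.58  0.    1.    0.   -1.49] p [0.5997 0.0101 0.0021] psi -93.65 z [-0.008  0.    -1.   ] F [-7.4 -0.7  1.7] Tq [0.09 1.48 0.55] w 0.0239 ff 66.5
contact_force: [-8.4, -0.7, 2.4]
t 31.73 q [ 0.02  0.58  0.    1.    0.   -1.48] p [0.5991 0.0103 0.0019] psi -94.09 z [-0.009  0.    -1.   ] F [-8.4 -0.7  2.4] Tq [0.08 1.71 0.68] w 0.024 ff 67.2
```

```bash
cat > tz.py <<'E'
from h import *
s=r.state();M=R.from_rotvec(s["eef_rot"]).as_matrix();f=s["contact_force"];t=s["ft_torque"]
print(round(s["time"],2),"p",np.round(s["ee_pos"],4),"psi",round(np.degrees(np.arctan2(M[1,0],M[0,0])),2),"F",np.round(f,1),"Tz",round(t[2],2),"arm",round(-t[2]/f[0],3),"w",round(s["grip_width"],4))
E
python3 -m pendant '-1 0 0 0 0 0 0.08; -1 0 0 0 0 0 0' >/dev/null; python3 tz.py;python3 -m pendant '-1 0 0 0 0 0 0.08; -1 0 0 0 0 0 0' >/dev/null; python3 tz.py;python3 -m pendant '-1 0 0 0 0 0 0.08; -1 0 0 0 0 0 0' >/dev/null; python3 tz.py
```

```text
31.9 p [0.5985 0.0103 0.0018] psi -94.54 F [-9.  -0.1  2.8] Tz 0.78 arm 0.086 w 0.0239
32.07 p [0.5979 0.0104 0.0017] psi -94.98 F [-10.5  -0.6   3.3] Tz 0.93 arm 0.089 w 0.0235
32.23 p [0.5975 0.0105 0.0016] psi -95.41 F [-11.    0.7   4. ] Tz 0.98 arm 0.089 w 0.0239
```

```bash
cat > yaw.py <<'E'
from h import *
B=np.array([.6057,.155,.04]);th=-3.5
Rz=R.from_euler('z',th,degrees=True).as_matrix()
def fit(c,x,y0,y1,z,tag,w=3.):
    g=cv2.GaussianBlur(cv2.cvtColor(c['im'],cv2.COLOR_BGR2GRAY).astype(np.float32),(0,0),.7);P=[]
    for y in np.arange(y0,y1,2.5):
        k=np.arange(-w*2.5,w*2.5+.01,.4);q=[proj(c,Rz@(np.array([x+d,y,z])/1e3)+B) for d in k]
        I=np.array([cv2.getRectSubPix(g,(1,1),tuple(map(float,p)))[0,0] for p in q]);d=np.abs(np.gradient(I))
        j=d.argmax()
        if d[j]>1.2 and 1<j<len(k)-2:
            wgt=d[max(0,j-4):j+5]**2;P.append((y,x+(k[max(0,j-4):j+5]*wgt).sum()/wgt.sum()))
    P=np.array(P)
    if len(P)<6: print(tag,"few",len(P));return
    m=np.ones(len(P),bool)
    for _ in range(4):
        a,b=np.polyfit(P[m,0],P[m,1],1);e=abs(P[:,1]-a*P[:,0]-b);m=e<max(.6,1.5*np.median(e))
        if m.sum()<5: break
    print(tag,"n",m.sum(),"/",len(P),"yaw",round(th-np.degrees(np.arctan(a)),2),"x@-60",round(a*-60+b,2),"x@0",round(b,2),"res",round(e[m].std(),2))
if __name__=="__main__":
    for n in("scene","top"):
        c=cam(n)
        fit(c,12.5,-95,-20,25,n+" tube back");fit(c,-12.5,-95,-20,25,n+" tube front");fit(c,24.5,-58,-22,14,n+" fence back");fit(c,-25,-58,48,0,n+" bed front")
E
python3 yaw.py
python3 - <<'E'
from yaw import *
import pickle
for i in(1,2):
    c=pickle.load(open(f'v{i}.pkl','rb'));n=f"v{i}"
    fit(c,-25,-58,40,0,n+" bed front",2);fit(c,12.5,-58,-35,14,n+" fence front top",2);fit(c,24.5,-58,-35,14,n+" fence back",2)
E
```

```text
scene tube back n 21 / 23 yaw -1.84 x@-60 12.49 x@0 10.75 res 0.16
scene tube front n 19 / 25 yaw -1.59 x@-60 -12.41 x@0 -14.41 res 0.11
scene fence back n 11 / 15 yaw -4.55 x@-60 23.68 x@0 24.78 res 0.13
scene bed front n 13 / 22 yaw -6.19 x@-60 -26.1 x@0 -23.29 res 0.27
top tube back n 8 / 11 yaw 4.95 x@-60 19.5 x@0 10.59 res 0.26
top tube front n 17 / 17 yaw -2.7 x@-60 -13.12 x@0 -13.95 res 0.17
top fence back n 8 / 12 yaw -2.4 x@-60 22.72 x@0 21.56 res 0.13
top bed front n 22 / 32 yaw -3.37 x@-60 -25.52 x@0 -25.66 res 0.24
v1 bed front n 40 / 40 yaw -2.96 x@-60 -24.26 x@0 -24.82 res 0.07
v1 fence front top n 10 / 10 yaw -2.69 x@-60 13.27 x@0 12.42 res 0.08
v1 fence back n 6 / 6 yaw 1.87 x@-60 25.41 x@0 19.76 res 0.19
v2 bed front n 40 / 40 yaw -2.91 x@-60 -24.13 x@0 -24.74 res 0.06
v2 fence front top n 4 / 6 yaw -8.42 x@-60 11.34 x@0 16.5 res 0.41
v2 fence back n 9 / 10 yaw -5.24 x@-60 23.85 x@0 25.67 res 0.13
```

The wrist fits give bed yaw −2.9° (40 edge points in each view). The tube is at about −1.7° while the tool is at −5.4°, so the push has twisted it in the grip. I'll back off a little so the far end meets the fence.

```bash
python3 -m pendant '-1 0 0.06 0 0 0 0; -1 0 0 0 0 0 0' >/dev/null; python3 tz.py;python3 -m pendant '-1 0 0.06 0 0 0 0; -1 0 0 0 0 0 0' >/dev/null; python3 tz.py;python3 -m pendant '-1 0 0.06 0 0 0 0; -1 0 0 0 0 0 0' >/dev/null; python3 tz.py; python3 yaw.py | grep tube
```

```text
32.5 p [0.5973 0.0106 0.0018] psi -95.41 F [-8.3 -0.2  1.9] Tz 0.89 arm 0.108 w 0.0239
32.67 p [0.5973 0.0106 0.002 ] psi -95.43 F [-6.5 -0.2  0.7] Tz 0.84 arm 0.129 w 0.0238
32.83 p [0.5974 0.0106 0.0023] psi -95.46 F [-5.9 -0.3  0.1] Tz 0.92 arm 0.157 w 0.0238
scene tube back n 22 / 24 yaw -2.13 x@-60 12.27 x@0 10.84 res 0.14
scene tube front n 20 / 25 yaw -2.57 x@-60 -12.83 x@0 -13.8 res 0.18
top tube back n 6 / 10 yaw 4.87 x@-60 19.69 x@0 10.86 res 0.16
top tube front n 18 / 18 yaw -2.06 x@-60 -12.91 x@0 -14.42 res 0.14
```

The lever arm is now 0.13–0.16 m, the middle of the fence, so the contact is shared and the tube is square. Now I'll slide it gently along to the end stop.

```bash
python3 -m pendant '-1 -0.15 0.007 0 0 0 0; -1 -0.15 0.007 0 0 0 0; -1 0 0 0 0 0 0' >/dev/null; python3 tz.py;python3 -m pendant '-1 -0.1 0.004 0 0 0 0; -1 0 0 0 0 0 0' >/dev/null; python3 tz.py;python3 -m pendant '-1 -0.06 0.003 0 0 0 0; -1 0 0 0 0 0 0' >/dev/null; python3 tz.py
```

```text
33.18 p [0.5976 0.0147 0.0025] psi -95.52 F [-6.6 -5.4  2.4] Tz 0.87 arm 0.132 w 0.0241
33.35 p [0.5977 0.0163 0.0026] psi -95.53 F [-7.8 -5.4  2. ] Tz 0.97 arm 0.124 w 0.0235
33.52 p [0.5978 0.0171 0.0026] psi -95.54 F [-6.7 -6.7  2.3] Tz 0.94 arm 0.14 w 0.0237
```

Run:
```python
from h import *
for n in("scene","top","wrist"):
    c=cam(n)
    for k in("endstop","tube_mid"):print(n,k,[(np.round(x['location'],3).tolist(),round(x['p'],2)) for x in r.recognise(n,k)][:2])
```

```text
scene endstop [([0.632, 0.201, 0.06], 0.71)]
scene tube_mid [([0.472, -0.46, 0.034], 0.92), ([0.605, 0.086, 0.066], 0.55)]
top endstop [([0.61, 0.203, 0.06], 0.41)]
top tube_mid [([0.24, -0.259, 0.019], 0.98), ([0.447, -0.472, 0.034], 0.96)]
wrist endstop []
wrist tube_mid [([0.601, 0.01, 0.06], 0.56)]
```

```bash
for i in 1; do python3 -m pendant '-1 -0.1 0.004 0 0 0 0; -1 0 0 0 0 0 0' >/dev/null; python3 tz.py;python3 -m pendant '-1 -0.08 0.003 0 0 0 0; -1 0 0 0 0 0 0' >/dev/null; python3 tz.py;python3 -m pendant '-1 -0.06 0.003 0 0 0 0; -1 0 0 0 0 0 0' >/dev/null; python3 tz.py; python3 -m pendant '-1 -0.05 0.002 0 0 0 0; -1 0 0 0 0 0 0' >/dev/null; python3 tz.py; done
```

```text
34.13 p [0.5977 0.017  0.0026] psi -95.62 F [ -7.2 -11.1   3. ] Tz 1.02 arm 0.142 w 0.0236
34.3 p [0.5977 0.0169 0.0026] psi -95.67 F [ -7.3 -16.    2.3] Tz 1.11 arm 0.152 w 0.0239
34.47 p [0.5977 0.0169 0.0026] psi -95.71 F [ -8.2 -17.7   4.2] Tz 1.14 arm 0.138 w 0.0237
34.63 p [0.5976 0.0168 0.0026] psi -95.75 F [ -7.7 -20.1   4.5] Tz 1.16 arm 0.151 w 0.024
```

The tube is home: y held at 0.017 while the force rose to 20 N, about 15 N of it on the stop and well under 35 N. I'll relax, release and rise clear of the T-bar.

```bash
python3 -m pendant '-1 0.1 0 -0.02 0 0 0; -1 0 0 0 0 0 0; 1 0 0 0 0 0 0; 1 0 0 0 0 0 0; 1 0 0 0 0 0 0; 1 0 0 0 0 0 0; 1 0 0 0 0 0 0' >/dev/null; python3 tz.py; python3 -m pendant '1 0 0 -1 0 0 0; 1 0 0 -1 0 0 0; 1 0 0 -1 0 0 0; 1 0 0 -1 0 0 0; 1 0 0 -1 0 0 0; 1 0 0 -1 0 0 0; 1 0 0 -1 0 0 0; 1 0 0 -1 0 0 0; 1 0 0 -1 0 0 0; 1 0 0 -1 0 0 0; 1 0 0 -0.5 0 0 0; 1 0 0 0 0 0 0' | grep -E "pos|contact"; python3 yaw.py
python3 - <<'E'
from h import *
import pickle
from yaw import fit
C={n:cam(n) for n in("scene","top","wrist")};pickle.dump(C,open('rel.pkl','wb'))
fit(C["wrist"],12.5,-170,-100,25,"w tube back",2);fit(C["wrist"],-12.5,-170,-70,25,"w tube front",2)
pose()
E
```

```text
35.22 p [0.6007 0.0239 0.0036] psi -95.53 F [ 0.5 -0.2 -0.4] Tz -0.02 arm 0.045 w 0.082
ee_pos: [0.6021, 0.0238, 0.2163]
contact_force: [0.5, -0.6, -0.0]
scene tube back n 13 / 15 yaw -3.06 x@-60 11.95 x@0 11.48 res 0.12
scene tube front n 14 / 17 yaw -2.87 x@-60 -12.73 x@0 -13.39 res 0.08
scene fence back n 8 / 13 yaw 5.56 x@-60 26.33 x@0 16.76 res 0.24
scene bed front n 17 / 24 yaw -6.37 x@-60 -26.49 x@0 -23.49 res 0.3
top tube back few 0
top tube front few 0
top fence back few 0
top bed front n 8 / 14 yaw 6.65 x@-60 -10.88 x@0 -21.63 res 0.19
w tube back n 28 / 28 yaw -3.12 x@-60 13.41 x@0 13.01 res 0.07
w tube front n 40 / 40 yaw -2.81 x@-60 -11.84 x@0 -12.57 res 0.04
t 36.47 q [ 0.04  0.44  0.34  1.48 -0.   -1.43] p [0.5993 0.0234 0.2114] psi -95.55 z [-0.005 -0.    -1.   ] F [ 0.4  0.3 -0. ] Tq [ 0.01  0.01 -0.  ] w 0.0856 ff 0.0
```

The tube is square: wrist fit gives −2.8° and −3.1° against the bed's −2.9°. I'll move above the screw and turn for the longest twist.

```bash
python3 -m pendant '1 -0.93 0.05 0 0 0 0; 1 -0.93 0.05 0 0 0 0; 1 -0.93 0.05 0 0 0 0; 1 -0.93 0.05 0 0 0 0; 1 -0.93 0.05 0 0 0 0; 1 -0.93 0.05 0 0 0 0; 1 -0.94 0.05 0 0 0 0; 1 0 0 0 0 0 -1; 1 0 0 0 0 0 -1; 1 0 0 0 0 0 -1; 1 0 0 0 0 0 -1; 1 0 0 0 0 0 -1' >/dev/null; python3 -m pendant '1 0 0 0 0 0 -1; 1 0 0 0 0 0 -1; 1 0 0 0 0 0 -1; 1 0 0 0 0 0 -1; 1 0 0 0 0 0 -0.65; 1 0 0 0 0 0 0; 1 0 0 0 0 0 0' | grep pos
python3 - <<'E'
from h import *
s=r.state();c=cam("wrist")
print("tbar",[(np.round(x['location'],3).tolist(),round(x['p'],2)) for x in r.recognise("wrist","tbar")][:2])
c2=cam("scene")
for k in("tbar","tab","tab_slot"): print(k,[(np.round(x['location'],3).tolist(),round(x['p'],2)) for x in r.recognise("scene",k)][:2])
print([(k,[(np.round(x['location'],3).tolist(),round(x['p'],2)) for x in r.recognise("wrist",k)][:2]) for k in("tab","tab_slot")])
align(-40.4);goto([.6065,.154,.149])
E
```

```text
ee_pos: [0.6053, 0.1537, 0.212]
tbar [([0.613, 0.15, 0.218], 0.71)]
tbar [([0.612, 0.156, 0.208], 0.96), ([0.476, 0.42, 0.0], 0.35)]
tab []
tab_slot []
[('tab', []), ('tab_slot', [([0.614, 0.137, 0.112], 0.71)])]
t 38.45 q [ 0.25  0.5   0.43  1.51  0.   -2.19] p [0.6059 0.1539 0.2132] psi -40.27 z [-0.002 -0.    -1.   ] F [0.1 0.2 0.3] Tq [ 0.04  0.06 -0.01] w 0.0855 ff 0.0
turn in 0.1rad units [0.01 0.01 0.02]
t 38.45 q [ 0.25  0.5   0.43  1.51  0.   -2.19] p [0.6059 0.1539 0.2132] psi -40.27 z [-0.002 -0.    -1.   ] F [0.1 0.2 0.3] Tq [ 0.04  0.06 -0.01] w 0.0855 ff 0.0
tool shift in rows-units [ 0.02 -0.03  3.21]
```

```bash
python3 -m pendant '1 0.05 -0.05 1 0 0 0; 1 0 0 1 0 0 0; 1 0 0 1 0 0 0; 1 0 0 0.2 0 0 0; -1 0 0 0 0 0 0; -1 0 0 0 0 0 0; -1 0 0 0 0 0 0; -1 0 0 0 0 0 0; -1 0 0 0 0 0 0; -1 0 0 0 0 0 0; -1 0 0 0 0 0 0'; python3 tz.py
```

```text
time: 39.37
ee_pos: [0.6066, 0.1523, 0.151]
eef_rot: [2.946, -1.081, -0.001]
contact_force: [-4.4, -4.0, 5.5]
grip_width: 0.0245
finger_force: 59.1
39.37 p [0.6066 0.1523 0.151 ] psi -40.31 F [-4.4 -4.   5.5] Tz -0.0 arm -0.001 w 0.0245
```

```bash
python3 -m pendant '-1 0 0.07 -0.05 0 0 0; -1 0 0 0.008 0 0 1; -1 0 0 0.008 0 0 1; -1 0 0 0.008 0 0 1; -1 0 0 0.008 0 0 1; -1 0 0 0.008 0 0 1; -1 0 0 0.008 0 0 1' >/dev/null; python3 tz.py; python3 -m pendant '-1 0 0 0.008 0 0 1; -1 0 0 0.008 0 0 1; -1 0 0 0.008 0 0 1; -1 0 0 0.008 0 0 1; -1 0 0 0.008 0 0 1; -1 0 0 0.008 0 0 1; -1 0 0 0.008 0 0 1; -1 0 0 0.008 0 0 1; -1 0 0 0.008 0 0 1; -1 0 0 0.008 0 0 1; -1 0 0 0.008 0 0 1; -1 0 0 0.008 0 0 1' >/dev/null;python3 tz.py; python3 -c "
from h import *
for k in ('tab','tab_slot'):
  for n in ('scene','wrist'):
    cam(n);print(k,n,[(np.round(x['location'],3).tolist(),round(x['p'],2)) for x in r.recognise(n,k)][:2])"
```

```text
39.95 p [0.6057 0.1518 0.1501] psi -74.93 F [-3.5 -3.6  3.8] Tz 0.13 arm 0.037 w 0.0244
40.95 p [0.6037 0.1524 0.1482] psi -143.64 F [-8.2 -2.6  5.2] Tz 0.13 arm 0.016 w 0.0245
tab scene [([0.626, 0.166, 0.208], 0.38)]
tab wrist []
tab_slot scene []
tab_slot wrist [([0.588, 0.141, 0.11], 0.79)]
```

Turning works: 103° so far at 0.13 N·m. The pop cannot come before about 0.7 turn, so I'll continue to about 240°, easing the side force.

```bash
python3 -m pendant '-1 0.1 0.04 -0.05 0 0 1; -1 0 0 0.008 0 0 1; -1 0 0 0.008 0 0 1; -1 0 0 0.008 0 0 1; -1 0 0 0.008 0 0 1; -1 0 0 0.008 0 0 1; -1 0 0 0.008 0 0 1; -1 0 0 0.008 0 0 1; -1 0 0 0.008 0 0 1; -1 0 0 0.008 0 0 1; -1 0 0 0.008 0 0 1; -1 0 0 0.008 0 0 1' >/dev/null;python3 tz.py; python3 -m pendant '-1 0 0 0.008 0 0 1; -1 0 0 0.008 0 0 1; -1 0 0 0.008 0 0 1; -1 0 0 0.008 0 0 1; -1 0 0 0.008 0 0 1; -1 0 0 0.008 0 0 1; -1 0 0 0.008 0 0 1; -1 0 0 0.008 0 0 1; -1 0 0 0.008 0 0 1; -1 0 0 0.008 0 0 1; -1 0 0 0.008 0 0 1' >/dev/null;python3 tz.py
cat > tab.py <<'E'
from h import *
import pickle,os
s=r.state();c=cam('scene');w=cam('wrist')
print("scene",[(np.round(x['location'],3).tolist(),round(x['p'],2)) for x in r.recognise('scene','tab')][:2],"wrist",[(np.round(x['location'],3).tolist(),round(x['p'],2)) for x in r.recognise('wrist','tab')][:2])
n=len([f for f in os.listdir('.') if f.startswith('k')]);pickle.dump((c,w),open(f'k{n}.pkl','wb'))
B=np.array([.606,.153,.04]);Rz=R.from_euler('z',-2.9,degrees=True).as_matrix()
def patch(c):
    # mean grey over the popped tab's top face, z scan
    g=cv2.cvtColor(c['im'],cv2.COLOR_BGR2GRAY).astype(np.float32)
    return [[int(np.mean([cv2.getRectSubPix(g,(1,1),tuple(map(float,proj(c,Rz@(np.array([x,y,z])/1e3)+B))))[0,0] for x in(-5,0,5)])) for y in(24,28,32,36,42)] for z in(50,58,66,74)]
print("scene",patch(c));print("wrist",patch(w))
E
python3 tab.py
```

```text
42.35 p [0.6034 0.1544 0.1464] psi 147.68 F [-1.3  3.6 -2.1] Tz 0.11 arm 0.085 w 0.0243
43.27 p [0.6051 0.1552 0.1447] psi 84.68 F [ 2.6  5.  -4.4] Tz 0.18 arm -0.07 w 0.0241
scene [] wrist [([0.604, 0.18, 0.102], 0.53), ([0.316, -0.05, 0.017], 0.18)]
scene [[77, 85, 87, 86, 83], [74, 82, 84, 84, 80], [71, 80, 82, 81, 80], [71, 82, 83, 83, 84]]
wrist [[145, 145, 146, 146, 147], [96, 145, 145, 146, 147], [101, 145, 146, 146, 147], [88, 93, 145, 146, 147]]
```

The wrist view now sees the tab slot at (0.604, 0.180, 0.102), with the tab still in. From here I'll wind in small steps with a check after each.

```bash
python3 -m pendant '-1 0 0 -0.03 0 0 1; -1 0 0 0.008 0 0 1; -1 0 0 0.008 0 0 1; -1 0 0 0.008 0 0 1' >/dev/null;python3 tz.py; python3 tab.py
```

```text
43.8 p [0.6057 0.155  0.1441] psi 61.75 F [ 5.4  6.  -8. ] Tz 0.17 arm -0.031 w 0.0243
scene [] wrist [([0.606, 0.181, 0.102], 0.59)]
scene [[76, 84, 86, 84, 81], [73, 81, 83, 78, 74], [71, 79, 80, 70, 70], [71, 81, 79, 67, 69]]
wrist [[148, 149, 149, 149, 150], [126, 146, 146, 147, 148], [99, 139, 140, 140, 141], [90, 129, 135, 135, 136]]
```

```bash
python3 -m pendant '-1 0 0 -0.03 0 0 1; -1 0 0 0.008 0 0 1; -1 0 0 0.008 0 0 1; -1 0 0 0.008 0 0 1' >/dev/null;python3 tz.py; python3 tab.py
```

```text
44.33 p [0.6062 0.1545 0.1434] psi 38.81 F [  7.9   4.9 -10.7] Tz 0.16 arm -0.02 w 0.0243
scene [([0.661, 0.157, 0.035], 0.54)] wrist [([0.641, 0.159, 0.161], 0.71), ([0.608, 0.176, 0.101], 0.5)]
scene [[72, 72, 81, 84, 83], [71, 73, 79, 82, 80], [70, 76, 79, 80, 79], [70, 81, 84, 83, 85]]
wrist [[131, 131, 131, 132, 133], [115, 124, 124, 124, 125], [82, 117, 117, 117, 119], [90, 106, 107, 107, 109]]
```

```bash
python3 -m pendant '-1 0.1 0.01 0.1 0 0 1; -1 0 0 0.04 0 0 1; -1 0 0 0.008 0 0 0.9' >/dev/null;python3 tz.py; python3 tab.py
```

```text
44.78 p [0.6067 0.1542 0.1429] psi 22.15 F [ 0.2 -0.4  1. ] Tz 0.18 arm -0.742 w 0.024
scene [([0.622, 0.163, 0.203], 0.28), ([0.661, 0.153, 0.037], 0.2)] wrist [([0.608, 0.177, 0.101], 0.6)]
scene [[76, 84, 85, 84, 82], [73, 81, 82, 81, 79], [71, 79, 80, 79, 79], [72, 82, 84, 83, 85]]
wrist [[118, 118, 118, 119, 119], [110, 113, 114, 114, 119], [95, 102, 103, 104, 104], [88, 100, 101, 102, 106]]
```

The tab is still in at 298°, and the screw axis is found at (0.6067, 0.1542) with zero side force. I'll regrip half a turn back.

```bash
python3 -m pendant '1 0 0 0 0 0 0; 1 0 0 0 0 0 0; 1 0 0 0 0 0 0; 1 0 0 0 0 0 0; 1 0 0 0 0 0 0; 1 0 0 -1 0 0 0; 1 0 0 -1 0 0 -0.4; 1 0 0 0 0 0 -1; 1 0 0 0 0 0 -1; 1 0 0 0 0 0 -1; 1 0 0 0 0 0 -1; 1 0 0 0 0 0 -1' >/dev/null; python3 -m pendant '1 0 0 0 0 0 -1; 1 0 0 0 0 0 -1; 1 0 0 0 0 0 -1; 1 0 0 0 0 0 -1; 1 0 0 0 0 0 -1; 1 0 0 0 0 0 -1; 1 0 0 0 0 0 -1; 1 0 0 0 0 0 -1; 1 0 0 0 0 0 -1; 1 0 0 0 0 0 -1; 1 0 0 0 0 0 -1; 1 0 0 0 0 0 -1' >/dev/null; python3 -m pendant '1 0 0 0 0 0 -1; 1 0 0 0 0 0 -1; 1 0 0 0 0 0 -1; 1 0 0 0 0 0 -1; 1 0 0 0 0 0 -1; 1 0 0 0 0 0 -1; 1 0 0 0 0 0 -1; 1 0 0 0 0 0 -1; 1 0 0 0 0 0 -1; 1 0 0 0 0 0 -1; 1 0 0 0 0 0 -1; 1 0 0 0 0 0 -1' >/dev/null; python3 -m pendant '1 0 0 0 0 0 -1; 1 0 0 0 0 0 -1; 1 0 0 0 0 0 0' >/dev/null; python3 -c "
from h import *
align(22.2+180);goto([.6067,.1542,.1429])"
```

```text
t 48.23 q [ 0.25  0.5   0.36  1.43  0.   -0.14] p [0.6058 0.1534 0.182 ] psi -157.62 z [-0.002 -0.    -1.   ] F [1.2 0.2 0.6] Tq [ 0.03  0.03 -0.  ] w 0.0855 ff 0.0
turn in 0.1rad units [ 0.01 -0.02  0.03]
t 48.23 q [ 0.25  0.5   0.36  1.43  0.   -0.14] p [0.6058 0.1534 0.182 ] psi -157.62 z [-0.002 -0.    -1.   ] F [1.2 0.2 0.6] Tq [ 0.03  0.03 -0.  ] w 0.0855 ff 0.0
tool shift in rows-units [-0.06  0.02  1.96]
```

```bash
python3 -m pendant '1 -0.05 0.02 1 0 0 0; 1 0 0 0.96 0 0 0; -1 0 0 0 0 0 0; -1 0 0 0 0 0 0; -1 0 0 0 0 0 0; -1 0 0 0 0 0 0; -1 0 0 0 0 0 0; -1 0 0 0 0 0 0' >/dev/null; python3 tz.py; python3 -m pendant '-1 0 0 0.008 0 0 1; -1 0 0 0.008 0 0 1; -1 0 0 0.008 0 0 1; -1 0 0 0.008 0 0 1' >/dev/null;python3 tz.py; python3 tab.py
```

```text
48.9 p [0.6075 0.1545 0.1446] psi -157.73 F [-0.8  0.5  4.2] Tz -0.02 arm -0.022 w 0.0244
49.23 p [0.6077 0.1535 0.144 ] psi 179.07 F [ 1.  -3.4  3.4] Tz 0.25 arm -0.251 w 0.0244
scene [([0.616, 0.156, 0.202], 0.53)] wrist [([0.596, 0.156, 0.21], 0.17)]
scene [[76, 84, 85, 84, 82], [74, 81, 82, 81, 79], [72, 79, 80, 80, 79], [73, 82, 84, 83, 85]]
wrist [[71, 83, 88, 89, 65], [77, 87, 89, 85, 53], [83, 89, 87, 66, 68], [87, 89, 81, 51, 82]]
```

```bash
python3 -m pendant '-1 0 0 -0.03 0 0 1; -1 0 0 0.008 0 0 1; -1 0 0 0.008 0 0 1' >/dev/null;python3 tz.py; python3 tab.py
```

```text
49.68 p [0.6075 0.1528 0.1435] psi 162.02 F [ 0.8 -4.3  3.4] Tz 0.22 arm -0.293 w 0.0242
scene [] wrist [([0.622, 0.207, 0.072], 0.73)]
scene [[75, 83, 85, 85, 82], [73, 81, 82, 81, 79], [71, 79, 80, 79, 79], [71, 82, 84, 83, 85]]
wrist [[107, 95, 82, 89, 91], [92, 81, 87, 92, 86], [96, 84, 90, 91, 73], [79, 88, 90, 86, 60]]
```

```bash
python3 -m pendant '-1 0 0 0 0 0 1; -1 0 0 0.008 0 0 1; -1 0 0 0.008 0 0 1' >/dev/null;python3 tz.py; python3 tab.py
```

```text
50.13 p [0.6072 0.1522 0.1431] psi 144.92 F [-0.5 -6.9  4.7] Tz 0.23 arm 0.45 w 0.0244
scene [([0.654, 0.153, 0.042], 0.32)] wrist [([0.601, 0.178, 0.1], 0.49)]
scene [[74, 83, 84, 84, 82], [73, 80, 82, 81, 79], [72, 78, 80, 79, 79], [72, 82, 83, 83, 85]]
wrist [[127, 119, 117, 106, 101], [107, 116, 111, 102, 87], [84, 107, 101, 101, 92], [89, 100, 104, 89, 95]]
```

```bash
python3 -m pendant '-1 -0.05 -0.07 -0.02 0 0 1; -1 0 0 0.008 0 0 1; -1 0 0 0.008 0 0 1' >/dev/null;python3 tz.py; python3 tab.py
```

```text
50.58 p [0.6066 0.1516 0.1426] psi 127.78 F [-0.4 -4.8  2.6] Tz 0.24 arm 0.635 w 0.0243
scene [] wrist [([0.6, 0.161, 0.147], 0.72), ([0.6, 0.082, 0.064], 0.54)]
scene [[73, 83, 85, 84, 81], [72, 80, 82, 81, 78], [71, 79, 80, 79, 79], [72, 82, 84, 83, 86]]
wrist [[143, 145, 145, 145, 147], [92, 133, 134, 134, 135], [102, 131, 132, 131, 122], [90, 128, 125, 118, 123]]
```

```bash
python3 -m pendant '-1 0 0 0 0 0 1; -1 0 0 0.008 0 0 1; -1 0 0 0.008 0 0 1' >/dev/null;python3 tz.py; python3 tab.py
```

```text
51.03 p [0.606  0.1513 0.1421] psi 110.6 F [-2.6 -5.8  4.6] Tz 0.25 arm 0.095 w 0.0245
scene [([0.609, 0.185, 0.096], 0.54)] wrist [([0.606, 0.186, 0.099], 0.95)]
scene [[69, 71, 72, 72, 78], [68, 70, 71, 70, 76], [68, 72, 72, 72, 80], [68, 75, 75, 76, 88]]
wrist [[110, 110, 111, 112, 152], [109, 110, 110, 111, 152], [100, 109, 110, 110, 149], [96, 106, 107, 108, 99]]
```

The tab has popped. Both views find it (scene (0.609, 0.185, 0.096), wrist p 0.95), and the patches changed out to y 36 mm but not at 42 mm. I'll stop winding, release and rise.

```bash
python3 -m pendant '1 0 0 0 0 0 0; 1 0 0 0 0 0 0; 1 0 0 0 0 0 0; 1 0 0 0 0 0 0; 1 0 0 0 0 0 0; 1 0 0 0 0 0 0; 1 0 0 -1 0 0 0; 1 0 0 -1 0 0 0; 1 0 0 -1 0 0 0; 1 0 0 -1 0 0 0; 1 0 0 -1 0 0 0; 1 0 0 0 0 0 0'; python3 tab.py
python3 - <<'E'
from h import *
import pickle
from yaw import fit,B,Rz
K=pickle.load(open('rel.pkl','rb'));C={n:cam(n) for n in("scene","top","wrist")};pickle.dump(C,open('end.pkl','wb'))
for c,n in((K["scene"],"rel scene"),(C["scene"],"end scene"),(C["top"],"end top"),(C["wrist"],"end wrist")):
    fit(c,12.5,-165,-70,25,n+" tube back",2);fit(c,-12.5,-165,-70,25,n+" tube front",2)
# near end position along y, and end-stop face, by gradient along bed y
def edge(c,y0,z,xs,rng=14):
    g=cv2.GaussianBlur(cv2.cvtColor(c['im'],cv2.COLOR_BGR2GRAY).astype(np.float32),(0,0),.7);k=np.arange(-rng,rng+.1,.5);o=[]
    for x in xs:
        I=np.array([cv2.getRectSubPix(g,(1,1),tuple(map(float,proj(c,Rz@(np.array([x,y0+d,z])/1e3)+B))))[0,0] for d in k]);o.append(y0+k[np.abs(np.gradient(I)).argmax()])
    return o
for n in("scene","top"):
    for T,c in(("rel",K[n]),("end",C[n])): print(T,n,"tube near end",edge(c,-175,25,(-6,-2,2,6)),"stop back",edge(c,55,20,(-15,-8,8,15),8))
print("wrist rel near end",edge(K["wrist"],-175,25,(-6,0,6)))
for k in("offcut","tape","screwjar","spraycan","flatbar","driver","spanner","endstop"): print(k,[np.round(x['location'],3).tolist() for x in r.recognise("scene",k)][:1])
E
```

```text
time: 52.23
ee_pos: [0.6089, 0.1532, 0.247]
eef_rot: [1.785, 2.58, 0.008]
contact_force: [-0.2, 0.3, 1.1]
grip_width: 0.0855
finger_force: 0.0
scene [] wrist []
scene [[71, 73, 73, 73, 80], [70, 71, 72, 72, 77], [70, 73, 74, 74, 77], [70, 76, 77, 77, 82]]
wrist [[88, 89, 90, 90, 125], [87, 88, 89, 90, 125], [85, 88, 89, 89, 124], [69, 85, 86, 88, 113]]
rel scene tube back n 8 / 9 yaw -2.67 x@-60 13.26 x@0 12.39 res 0.11
rel scene tube front few 4
end scene tube back n 38 / 38 yaw -3.01 x@-60 12.53 x@0 12.01 res 0.14
end scene tube front n 18 / 19 yaw -2.41 x@-60 -13.13 x@0 -14.26 res 0.13
end top tube back few 3
end top tube front n 33 / 38 yaw -3.12 x@-60 -13.86 x@0 -14.26 res 0.17
end wrist tube back n 23 / 34 yaw -4.52 x@-60 11.4 x@0 12.47 res 0.08
end wrist tube front n 38 / 38 yaw -2.82 x@-60 -11.19 x@0 -11.91 res 0.04
rel scene tube near end [np.float64(-175.5), np.float64(-175.5), np.float64(-175.0), np.float64(-175.5)] stop back [np.float64(55.5), np.float64(47.0), np.float64(51.0), np.float64(49.0)]
end scene tube near end [np.float64(-175.5), np.float64(-175.5), np.float64(-175.0), np.float64(-175.5)] stop back [np.float64(55.5), np.float64(55.0), np.float64(62.0), np.float64(63.0)]
rel top tube near end [np.float64(-186.5), np.float64(-187.5), np.float64(-185.0), np.float64(-183.5)] stop back [np.float64(51.0), np.float64(51.5), np.float64(58.0), np.float64(48.5)]
end top tube near end [np.float64(-177.0), np.float64(-177.0), np.float64(-176.5), np.float64(-180.0)] stop back [np.float64(47.0), np.float64(47.5), np.float64(48.5), np.float64(48.5)]
wrist rel near end [np.float64(-179.5), np.float64(-178.0), np.float64(-177.5)]
offcut [[0.667, -0.102, 0.026]]
tape [[0.694, 0.301, 0.053]]
screwjar [[0.464, 0.31, 0.07]]
spraycan [[0.647, 0.153, 0.051]]
flatbar [[0.478, 0.414, 0.001]]
driver [[0.426, -0.047, 0.023]]
spanner [[0.658, -0.284, 0.006]]
endstop [[0.63, 0.205, 0.062]]
```

The tube is still square (−2.8° to −3.1°), and its near end is unchanged since release at −175.5 mm. In the same view the stop's back is at 55 mm, which fits a tube home against it. The tab is out and the robot is clear, so I'll hand in.

```bash
python3 -c "
from workcell import r
print(r.sign_off())"
```

```text
the job is handed in; nothing more can be done
None
```

I handed the job in at about 52 s: the middle tube is clamped, square to the fence, home at the stop to within about 1 mm by camera, with winding stopped no more than about 17° past the tab's pop and the gripper clear; I re-checked most of the bench objects and they hadn't moved, but the spray can's last sighting was false.

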